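Hang the density sinker in the balance

TASK

Get the balance ready to weigh the taller of the two steel sinkers dry: slide the glass top door of the draft shield all the way back, reach in and gently hang the taller sinker by its eye on the hook of the weighing frame, then slide the door fully shut again. Do not let the hand or the sinker touch the fixed frame or glass of the draft shield on the way in or out, do not knock the weighing frame, and leave the shorter sinker, the beaker and the sample bottle where they are.

Things in the scene. Friction and masses are not known exactly. Their poses are not given: they have to be found in the camera images.
- balance: Fixed lab balance. White housing 285 x 268 mm, 66 mm high, grey display console (58 mm high) in front of it on the -x side. Origin: on the bench vertically under the hook; x to the rear, y left, z up. Console's front edge at x = -252 mm, housing's rear at x = +118. The glass draft-shield chamber stands on the housing.
- shield: Draft shield: fixed chamber of glass panes in an 8 mm aluminium frame; axes and origin of the balance. Outside x -160 to +105, y -128 to +128 mm; rim 271 mm above the bench. Rear half of its top (x +1 to +101) is fixed glass. The front half (clear x -152 to +1, y -120 to +120) is the opening under the door; the hook hangs below its rear edge, so lean 30-45 deg, fingers down and rearward.
- top_door (a joint): Travel (m) of the sliding glass top door along the balance's +x: 0 = shut, 0.165 = fully back on its stop. Starts shut or up to 30 mm ajar, 1.5 N friction, stays where left. Pane 175 x 236 x 4 mm, top face 277 mm above the bench; spans x = -160 to +15 mm of the balance when shut, +5 to +180 when open.
- door_knob (a point): Centre of the top face of the door's upright grey round knob, 20 mm diameter, 28 mm tall (its foot, 28 mm diameter, 3 mm high), standing on the pane 25 mm behind its front edge: at x = -135 mm of the balance when shut, +30 when open. Axes as the balance. Top 305 mm above the bench. Pinch it from above.
- gibbet: Rigid steel weighing frame in the chamber; origin and axes of the balance. Pan 130 mm diameter, top 81 mm above the bench; two 7 mm uprights at x = +45, y = +-50 mm, crossbar 259 mm above the bench; from its middle a 4 mm arm runs forward to x = +9, bends down and ends in the upturned hook. Over 15 N from the sinker or 5 N from the robot is a knock.
- hook_seat (a point): Top of the 4 mm hook bar at the hook's lowest point, where a hung eye rests; 243 mm above the bench. Axes as the balance; the bar runs along x. Hook open to the front (-x): its tip, 9 mm in front (11 with its round end), rises 5 mm above this point; 9 mm behind, the bar climbs to the arm (18 mm higher). Bring the eye's top 6 to 15 mm above this point, move it rearward over the tip, lower.
- rack: White plastic rack fixed on the bench, 60 (x) x 150 (y) mm, 80 mm high: a 30 mm thick top plate on two end panels. Two upright 22 mm bores, 16 mm deep, in its top at y = +45 and -45 mm. Origin: centre of its underside.
- tall_sinker: Taller steel sinker: cylinder 20 mm diameter, 60 mm high, 0.10 to 0.20 kg, upright in either bore of the rack (44 mm stand out), with a wire eye on top, 93 mm in all. Origin: centre of underside, z up. The eye is a loop of 3 mm wire in its y-z plane, 22 mm wide outside; hole 16 mm wide, 25 mm high, hole axis x, turned at most 0.7 rad from world x. Good grip: across y, 46 mm above the origin.
- tall_eye (a point): Inner top of the taller sinker's eye, which comes to rest on the hook: on the sinker's axis, 90 mm above its origin.
- short_sinker: Shorter steel sinker in the other bore: cylinder 20 mm diameter, 36 mm high, same eye, 69 mm in all. Stays there. Origin: centre of its underside.
- beaker: Empty glass beaker, 68 mm diameter, 90 mm high, on the bench; stays. Origin: centre of its underside.
- sample_bottle: Closed amber bottle, 58 mm diameter, 125 mm high, on the bench; stays. Origin: centre of its underside.
Mind the look-alikes: they are no part of the job. Leave any green look-alike of the tall_sinker alone.

How it is judged:
On the way, in this order (a step that is already met when the one before it is completed fails the run):
1. the top door is slid back to its stop (at least 155 of 165 mm) (value of joint top_door above 0.155 m), for 0.1 s.
2. the taller sinker hangs by its eye on the hook, let go (distance between tall_eye and hook_seat below 0.007 m and angle between tall_sinker's own z axis and vertical below 0.2 rad and contact force between tall_sinker and gibbet above 0.3 N and contact force between tall_sinker and the fingers below 0.05 N and contact force between tall_sinker and the arm below 0.05 N), for 0.3 s.
At the end, for the whole second after the job is handed in: Taller sinker hanging upright (11 deg) on the hook by its eye (within 7 mm of the seat), released, still (under 50 mm/s); door shut to 5 mm; shorter sinker within 20 mm of its start, still in its bore, beaker and bottle within 30 mm of theirs (distance between tall_eye and hook_seat below 0.007 m and angle between tall_sinker's own z axis and vertical below 0.2 rad and contact force between tall_sinker and gibbet above 0.3 N and linear speed of tall_sinker below 0.05 m/s and value of joint top_door below 0.005 m and distance of short_sinker from where it was at the start of the episode below 0.02 m and distance of each of beaker, sample_bottle from where it was at the start of the episode below 0.03 m); the robot touches nothing.
It fails at once if the robot touches the frame or glass of the draft shield (over 1 N) (contact force between any of the arm, the fingers and shield above 1 N).
It fails at once if the sinker touches the draft shield (over 1 N) (contact force between tall_sinker and shield above 1 N).
It fails at once if the weighing frame is knocked: over 15 N from the sinker or over 5 N from the robot (contact force between tall_sinker and gibbet above 15 N or contact force between any of the arm, the fingers and gibbet above 5 N).
It fails at once if the shorter sinker, the beaker or the bottle is disturbed (distance of short_sinker from where it was at the start of the episode above 0.02 m or distance of any of beaker, sample_bottle from where it was at the start of the episode above 0.03 m).
It also fails if it takes over 72 s, if anything falls off the work surface, if the arm or the gripper's body presses on something with over 40 N, if the wrist force passes 120 N, or if a joint passes its speed limit or range.

ROBOT

A 6-joint arm with a two-finger parallel gripper is mounted at the origin on the work surface. World frame = base frame: x ahead of the robot, y to its left, z up, the work surface at z = 0. Lengths are in m, angles in rad, forces in N, time in s.
With the tool pointing down it reaches from about 0.325 to 0.875 m from the base axis. Payload 4.4 kg.
Tool frame: the origin (TCP) lies at the very end of the fingers, on their centre line; the grasp point (between the pads) lies bot.grip_point_offset behind it (bot.grip_point_offset is the distance from the TCP to the grasp point, in m); z points along the fingers, y is the direction in which the jaws open and shut (so a half turn about z gives the same grasp; the last joint's range is limited). The gripper opens to 85 mm and grips with 20 to 120 N. Pads are 22 mm wide; open, the fingers measure 114 mm over their backs; the gripper's body (76 mm by 85 mm) begins 54 mm behind the grasp point. The pads swing forward as they close: fully open they stand 13 mm farther back than shut.
Start: joints at [-1.371, 0.207, 1.542, -0, 1.393, -0.15], TCP at [0.198, -0.54, 0.2] pointing down, gripper open.
Joint ranges: [-2.73, 2.73], [-0.86, 2.22], [0.23, 2.46], [-1.11, 4.25], [0.08, 2.63], [-2.82, 2.82]. Speed limits (rad/s): [2.79, 2.79, 3.14, 3.14, 3.14, 3.14].

INTERFACE

Orientations are given as a unit quaternion [x, y, z, w].
In Python, from rig import bot gives the robot as it stands.
- The arm moves only by the shell command python3 -m inch 'ROWS' [OPENING]. ROWS is a JSON object of lists of equal length, an entry for each row: "delta_pos": the shift along the tool's x, y, z in mm, a list of three; "rot": the turn, a rotation vector about the tool's x, y, z in degrees, a list of three. A call has 1 to 20 rows; each row is the pose to reach, as a shift and turn from the pose measured when the call began, along the tool's axes at that moment; what a row does not reach only later rows make up. A row lasts 1/10 s, in which the tool goes at most 50 mm and 8.59 degrees, less where a joint would pass 70% of its speed; a pose out of reach is approached as far as the arm can. A call with a gripper value outside its range is refused whole. OPENING is the finger opening in mm, from 0 to 85.4, set as the call begins (- or left out, the last holds). The fingers move at their own pace and stop on an object; the grip force is fixed at half the most. Time passes only in rows, so rows that repeat a pose let the fingers close. It gives the time, the measured TCP pose, the force and the opening at its end, in the units of the state.
- bot.get_state(): the state, without advancing time (a new reading comes with each control period).
- bot.grab_frame(name): name is "side" or "top" or "wrist"; returns a dict with "pixels" (420x560x3 uint8, red, green, blue), "intrinsics" (3x3 intrinsics, pixels), "T" (4x4, takes a point from camera to world coordinates). Camera axes: x right, y down, z forward; pixel columns grow to the right and rows downward; lengths in m; the calibration is good to about 2 mm. The wrist camera is an equidistant fisheye: a pixel r from the principal point sees the ray r / f radians off the axis. A picture is of the moment at which its call begins. There is no depth.
- bot.job_done(): hands the job in, once; it reports no verdict.
Trained networks look in the newest picture that a camera, given by its name, has taken for a name from the list of things; names that differ only in an ending like _2 or _b are one class to them, and where a whole thing is asked for, a point or a joint stands for the part that bears it (a point fixed in the world has none). Each returns a list of dicts, best first, with "confidence" (0 to 1); they miss things now and then, are a little off and sometimes report something else, mostly with a low value. They report only what shows in the picture. A call takes as long as a camera call. They do not tell look-alikes from the thing itself.
- bot.boxes_of(camera, query): "bbox" ([left, top, width, height] in pixels, round what is visible of it).
- bot.outline_of(camera, query): "pixels" (420x560 bool, what is visible of it) and "bbox" ([left, top, width, height] in pixels, round what is visible of it).
The state is a dict: "t": time; "q": joint angles; "qvel": joint speeds; "joint_torque": joint torques, N m; "position": TCP position; "tool_rot": TCP orientation; "wrist_force": force on the tool from outside, world axes, zero at the start; "torque": the same for the moment, N m; "gripper_width": finger opening in m.
Only numpy, scipy, OpenCV 4.12 (cv2) and the standard library are available. Lean on these libraries where they do the work, as an engineer would, in place of code of your own. Each camera call takes 0.05 s, during which the arm holds its last target.

## Working session

There is one attempt and no reset: what is moved stays moved. The work goes in short steps, Python scripts to look and compute and a shell command to move; the robot and the scene stay as the last step left them, time stands still between calls to the robot, and variables do not carry over. Pictures are saved under pics/ and viewed, and the job is handed in when it is done.

```bash
ls; mkdir -p pics
cat > h.py <<'E'
import numpy as np,cv2
from rig import bot
def save(f,n): cv2.imwrite(f'pics/{n}.png',cv2.cvtColor(f['pixels'],cv2.COLOR_RGB2BGR))
E
python3 - <<'E'
from h import *
print(bot.grip_point_offset, bot.get_state())
for c in ['side','top','wrist']:
    f=bot.grab_frame(c); save(f,c+'0'); print(c,f['intrinsics'].tolist(),f['T'].round(4).tolist())
    np.savez(f'{c}0.npz',K=f['intrinsics'],T=f['T'],p=f['pixels'])
    for q in ['balance','shield','top_door','door_knob','gibbet','rack','tall_sinker','short_sinker','beaker','sample_bottle']:
        print(q,[(b['bbox'],round(b['confidence'],2)) for b in bot.boxes_of(c,q)])
E
```

```text
pics
0.0187 {'t': 0.0, 'q': array([-1.37048622e+00,  2.07438295e-01,  1.54297102e+00,  1.51193786e-05,
        1.39350831e+00, -1.50497518e-01]), 'qvel': array([ 0.00117214,  0.00054949, -0.00065503,  0.00045009,  0.0006262 ,
        0.00101387]), 'joint_torque': array([ 1.65182930e-03, -3.83028245e+01, -2.91596103e+01, -1.26514910e-04,
        1.04156855e-02, -3.39394902e-06]), 'position': array([ 0.19742922, -0.53915006,  0.19850737]), 'tool_rot': array([ 9.84655721e-01,  1.74504327e-01, -2.15129199e-05, -1.16231195e-03]), 'wrist_force': array([ 0.6210244 ,  0.83966332, -0.03371252]), 'torque': array([ 0.01899472, -0.03928937,  0.01022577]), 'gripper_width': 0.08532245303370925}
side [[383.4463290105007, 0.0, 282.17535102726174], [0.0, 383.4463290105007, 209.59548210264032], [0.0, 0.0, 1.0]] [[-0.2527, -0.6814, 0.6869, 0.1083], [-0.9675, 0.1796, -0.1777, 0.2593], [-0.0023, -0.7096, -0.7046, 0.6891], [0.0, 0.0, 0.0, 1.0]]
balance [([313.6, 121.3, 220.7, 249.5], 0.75), ([362.7, 199.1, 53.2, 34.5], 0.5)]
shield [([314.6, 120.1, 217.8, 197.6], 0.58)]
top_door [([339.9, 141.0, 177.5, 88
[... 995 characters left out ...]
]
rack [([177.0, 204.6, 71.4, 28.4], 0.86)]
tall_sinker [([164.1, 195.1, 12.7, 8.1], 0.67), ([177.9, 247.5, 15.2, 10.1], 0.54)]
short_sinker [([225.1, 212.1, 13.2, 9.4], 0.39)]
beaker [([259.6, 140.7, 27.2, 30.0], 0.81)]
sample_bottle [([195.2, 143.0, 30.6, 28.2], 0.72)]
wrist [[325.19226210127806, 0.0, 281.29071899082516], [0.0, 325.19226210127806, 212.3028459343065], [0.0, 0.0, 1.0]] [[0.3434, -0.8974, -0.277, 0.2679], [-0.9392, -0.3281, -0.1014, -0.5142], [0.0002, 0.2949, -0.9555, 0.3738], [0.0, 0.0, 0.0, 1.0]]
balance [([0.5, 0.0, 75.1, 10.0], 0.95)]
shield []
top_door []
door_knob []
gibbet []
rack []
tall_sinker []
short_sinker []
beaker []
sample_bottle [([0.1, 1.6, 73.6, 7.0], 0.46)]
```

View pics/side0.png

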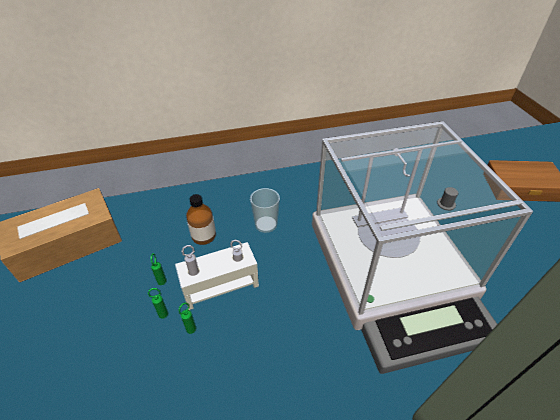

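View pics/top0.png

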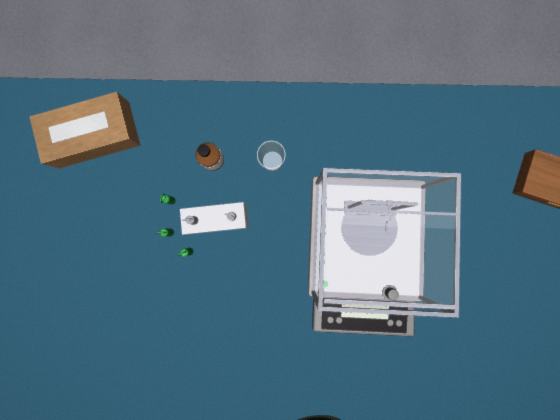

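Run:
```python
import cv2,numpy as np
a=cv2.imread('pics/side0.png')[225:345,130:270]; cv2.imwrite('pics/c1.png',cv2.resize(a,None,fx=5,fy=5,interpolation=cv2.INTER_CUBIC))
a=cv2.imread('pics/top0.png')[150:345,290:480]; cv2.imwrite('pics/c2.png',cv2.resize(a,None,fx=3,fy=3,interpolation=cv2.INTER_CUBIC))
a=cv2.imread('pics/side0.png')[110:330,300:550]; cv2.imwrite('pics/c3.png',cv2.resize(a,None,fx=2.7,fy=2.7,interpolation=cv2.INTER_CUBIC))
a=cv2.imread('pics/top0.png')[180:280,140:260]; cv2.imwrite('pics/c4.png',cv2.resize(a,None,fx=6,fy=6,interpolation=cv2.INTER_CUBIC))
```

```text
(no output)
```

View pics/c1.png

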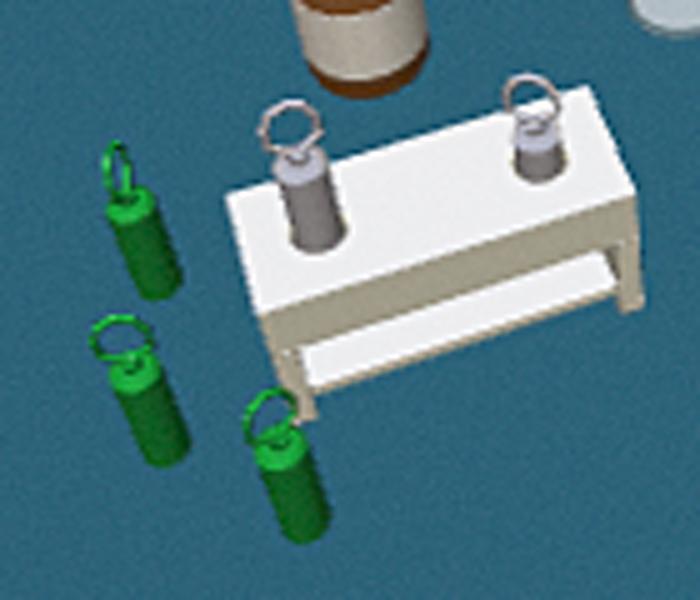

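View pics/c2.png

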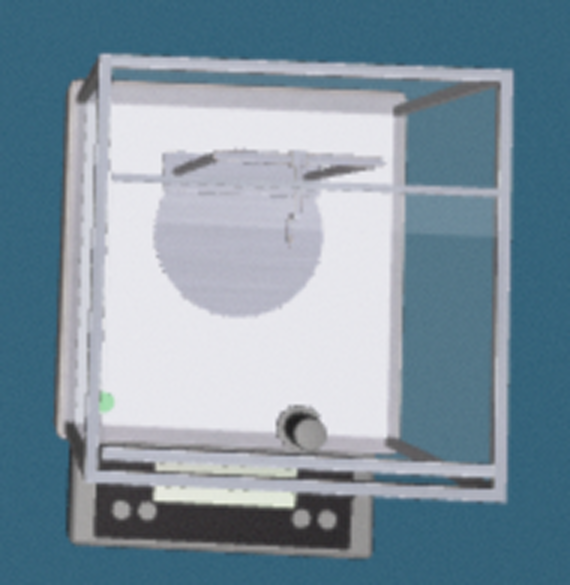

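View pics/c3.png

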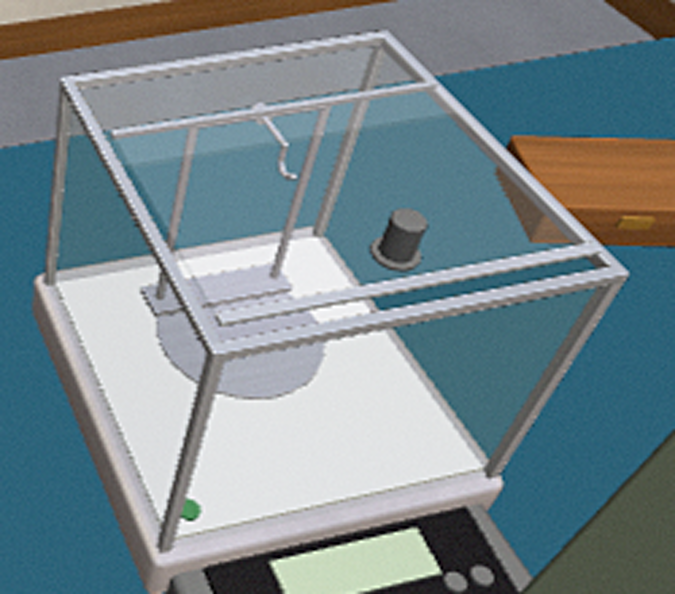

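View pics/c4.png

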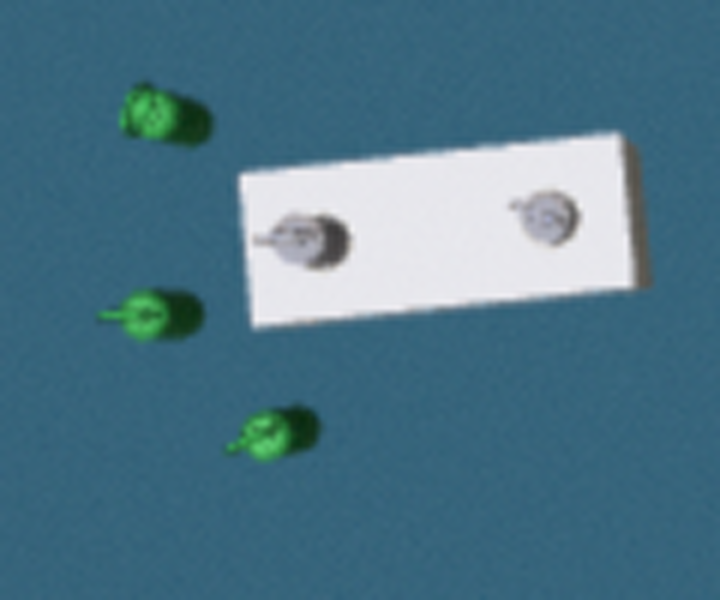

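```bash
cat >> h.py <<'E'
def cam(c,n='0'):
    d=np.load(f'{c}{n}.npz'); return d['K'],d['T']
def proj(K,T,P):
    P=np.atleast_2d(P); p=(P-T[:3,3])@T[:3,:3]; return np.c_[K[0,0]*p[:,0]/p[:,2]+K[0,2],K[1,1]*p[:,1]/p[:,2]+K[1,2]]
def projw(K,T,P):
    P=np.atleast_2d(P); p=(P-T[:3,3])@T[:3,:3]; r=np.hypot(p[:,0],p[:,1]); th=np.arctan2(r,p[:,2]); return p[:,:2]/r[:,None]*th[:,None]*K[0,0]+[K[0,2],K[1,2]]
def pl(pose,L):
    L=np.atleast_2d(L); c,s=np.cos(pose[2]),np.sin(pose[2]); return np.c_[pose[0]+c*L[:,0]-s*L[:,1],pose[1]+s*L[:,0]+c*L[:,1],L[:,2]]
E
python3 - <<'E'
from h import *
from scipy.optimize import least_squares
S,Tp=cam('side'),cam('top')
L=np.array([[.105,.128,.271],[.105,-.128,.271],[-.160,.128,.271],[-.160,-.128,.271]])
us=np.array([[62,78],[385,32],[213,352],[627,270]])/2.7+[300,110]
ut=np.array([[98,55],[513,70],[84,483],[507,502]])/3+[290,150]
def fit(L,us,ut,x0):
    def r(p,a=1,b=1):
        W=pl(p,L); return np.r_[a*(proj(*S,W)-us).ravel(),b*(proj(*Tp,W)-ut).ravel()]
    s=least_squares(r,x0); print(s.x.round(4),s.fun.reshape(-1,2).round(1).tolist())
    for a,b in((1,0),(0,1)): print('  ',least_squares(lambda p:r(p,a,b),x0).x.round(4))
    return s.x
b=fit(L,us,ut,[.5,-.15,0])
Lr=np.array([[.03,.075,.08],[.03,-.075,.08],[-.03,-.075,.08],[-.03,.075,.08]])
us=np.array([[228,197],[588,87],[635,195],[262,313]])/5+[130,225]
ut=np.array([[240,174],[620,133],[638,288],[252,326]])/6+[140,180]
r=fit(Lr,us,ut,[.5,.25,0])
for n,(K,T),h,k in(('side',S,np.array([290,178])/2.7+[300,110],np.array([408,217])/2.7+[300,110]),('top',Tp,np.array([289,243])/3+[290,150],np.array([312,433])/3+[290,150])):
    print(n,'hook',h,proj(K,T,pl(b,[0,0,.243])),'knob',k,[proj(K,T,pl(b,[-.135+d,0,.305])).round(1).tolist() for d in(0,.015,.03)])
    print('tall top',proj(K,T,pl(r,[[0,.045,.064+.060],[0,.045,.064+.093],[0,-.045,.1],[0,-.045,.133]])).round(1).tolist())
E
```

```text
[ 0.577  -0.0944 -0.0156] [[-1.2, -0.9], [0.3, -1.4], [0.2, 0.6], [1.3, 0.6], [-0.0, -0.6], [-0.2, -0.5], [-0.3, -0.0], [-0.2, 0.2]]
   [ 0.5774 -0.0943 -0.0166]
   [ 0.5766 -0.0947 -0.0145]
[0.5884 0.2694 0.1292] [[-0.0, -0.5], [0.2, -0.4], [0.4, -0.5], [-0.7, 0.2], [-0.0, 0.2], [0.1, 0.3], [-0.4, 0.0], [0.3, 0.4]]
   [0.5878 0.2694 0.1302]
   [0.5889 0.2694 0.128 ]
side hook [407.40740741 175.92592593] [[405.45826518 173.18367268]] knob [451.11111111 190.37037037] [[[457.2, 197.3]], [[451.7, 190.7]], [[446.3, 184.2]]]
tall top [[190.1, 256.6], [186.9, 245.2], [237.5, 250.6], [236.0, 239.6]]
top hook [386.33333333 231.        ] [[386.35342203 226.74014566]] knob [394.         294.33333333] [[[393.1, 303.7]], [[393.3, 295.0]], [[393.5, 286.4]]]
tall top [[189.4, 220.1], [185.8, 219.7], [230.8, 216.3], [228.8, 215.8]]
```

```bash
cat >> h.py <<'E'
from scipy.spatial.transform import Rotation as Ro
B=np.array([.577,-.0944,-.0156])
def Rt(yaw,lean):  # rad, deg
    t=np.radians(lean); return Ro.from_euler('z',yaw)*Ro.from_matrix(np.array([[np.cos(t),0,np.sin(t)],[0,-1,0],[np.sin(t),0,-np.cos(t)]]))
def go(pos,R,grip=False):
    s=bot.get_state(); R0=Ro.from_quat(s['tool_rot']); pos=np.array(pos,float).ravel()
    if grip: pos=pos+bot.grip_point_offset*R.as_matrix()[:,2]
    print('t',round(s['t'],2),'at',s['position'].round(4),'f',s['wrist_force'].round(1),'w',round(s['gripper_width'],4),'-> dpos',(R0.inv().apply(pos-s['position'])*1000).round(1).tolist(),'rot',np.degrees((R0.inv()*R).as_rotvec()).round(2).tolist())
E
python3 - <<'E'
from h import *
s=bot.get_state();k=pl(B,[-.119,0,.36])
R=Rt(B[2],0);go(s['position']+[0,0,.2],Ro.from_quat(s['tool_rot']));go([.36,-.25,.40],R);go(k,R)
E
```

```text
t 1.65 at [ 0.1976 -0.54    0.1997] f [ 0.7 -0.4  0.3] w 0.0854 -> dpos [-0.0, 0.0, -200.0] rot [0.0, 0.0, 0.0]
t 1.65 at [ 0.1976 -0.54    0.1997] f [ 0.7 -0.4  0.3] w 0.0854 -> dpos [252.2, -216.5, -200.3] rot [0.0, 0.0, 20.99]
t 1.65 at [ 0.1976 -0.54    0.1997] f [ 0.7 -0.4  0.3] w 0.0854 -> dpos [398.3, -330.7, -160.3] rot [0.0, 0.0, 20.99]
```

```bash
python3 -m inch '{"delta_pos":[[0,0,-40],[0,0,-90],[30,-25,-140],[60,-50,-180],[90,-75,-200],[125,-105,-200],[160,-135,-200],[195,-165,-200],[230,-195,-200],[265,-220,-200],[300,-250,-195],[335,-280,-190],[370,-305,-180],[398,-331,-170],[398,-331,-160],[398,-331,-160],[398,-331,-160]],"rot":[[0,0,0],[0,0,0],[0,0,3],[0,0,6],[0,0,9],[0,0,12],[0,0,15],[0,0,18],[0,0,21],[0,0,21],[0,0,21],[0,0,21],[0,0,21],[0,0,21],[0,0,21],[0,0,21],[0,0,21]]}' 60
python3 - <<'E'
from h import *
go(pl(B,[-.119,0,.285]),Rt(B[2],0))
for c in ['side','wrist','top']:
    f=bot.grab_frame(c); save(f,c+'1'); np.savez(f'{c}1.npz',K=f['intrinsics'],T=f['T'],p=f['pixels'])
K,T=cam('wrist','1')
for d in(.012,.016,.02): print(projw(K,T,pl(B,[-.135+d,0,.305])))
print('hook',projw(K,T,pl(B,[[0,0,.243],[-.011,0,.248],[-.16,.128,.271],[.105,.128,.271],[-.16,-.128,.271],[.105,-.128,.271]])).round(1).tolist())
E
```

```text
t: 3.35
position: [0.4572, -0.0931, 0.3597]
tool_rot: [1.0, -0.008, -0.0, 0.0]
wrist_force: [0.8, 0.5, 0.2]
gripper_width: 0.0605
t 3.35 at [ 0.4572 -0.0931  0.3597] f [0.8 0.5 0.2] w 0.0605 -> dpos [0.8, -0.6, 74.7] rot [0.02, 0.03, -0.06]
[[279.87635786 221.97997379]]
[[279.85787302 216.87306902]]
[[279.8394404  211.71374181]]
hook [[279.8, 65.5], [279.8, 76.9], [143.9, 247.3], [134.8, -36.9], [416.9, 246.8], [424.5, -38.0]]
```

View pics/wrist1.png

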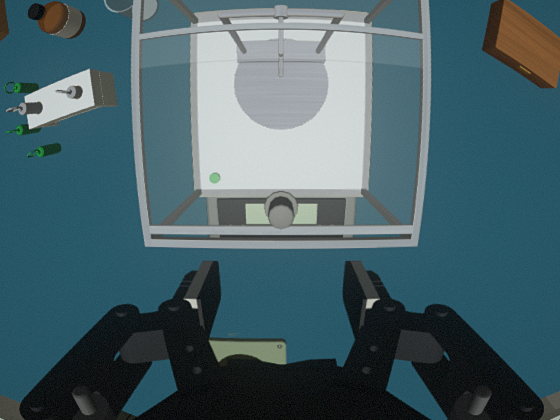

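View pics/side1.png

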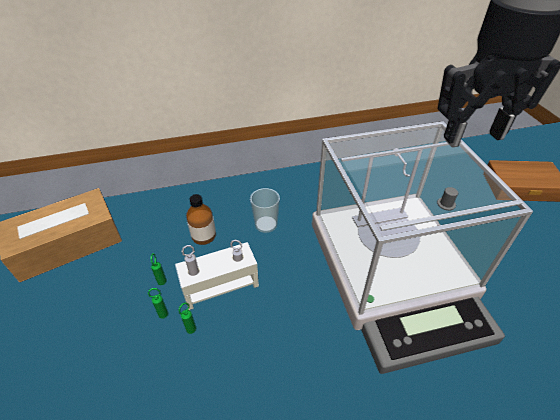

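```bash
sed -i 's/^B=.*/B=np.array([.577,-.0950,-.0156])/' h.py; python3 -m inch '{"delta_pos":[[1,0,30],[1,0,55],[1,0,68],[1,0,76],[1,0,76],[1,0,76]],"rot":[[0,0,0],[0,0,0],[0,0,0],[0,0,0],[0,0,0],[0,0,0]]}' 60; python3 -m inch '{"delta_pos":[[0,0,0],[0,0,0],[0,0,0],[0,0,0],[0,0,0],[0,0,0],[0,0,0],[0,0,0]],"rot":[[0,0,0],[0,0,0],[0,0,0],[0,0,0],[0,0,0],[0,0,0],[0,0,0],[0,0,0]]}' 0
python3 - <<'E'
from h import *
f=bot.grab_frame('wrist'); save(f,'wrist2')
go(pl(B,[.028,0,.284]),Rt(B[2],0))
E
```

```text
t: 4.1
position: [0.4593, -0.0942, 0.2857]
tool_rot: [1.0, -0.009, 0.002, 0.001]
wrist_force: [-0.2, 0.1, 0.7]
gripper_width: 0.0602
t: 4.9
position: [0.4592, -0.0942, 0.2856]
tool_rot: [1.0, -0.009, 0.001, 0.001]
wrist_force: [0.2, -0.7, -0.2]
gripper_width: -0.0
t 4.95 at [ 0.4592 -0.0942  0.2856] f [-0.6  0.2  0.2] w 0.0002 -> dpos [145.8, -1.4, 2.1] rot [0.08, -0.17, -0.16]
```

View pics/wrist2.png

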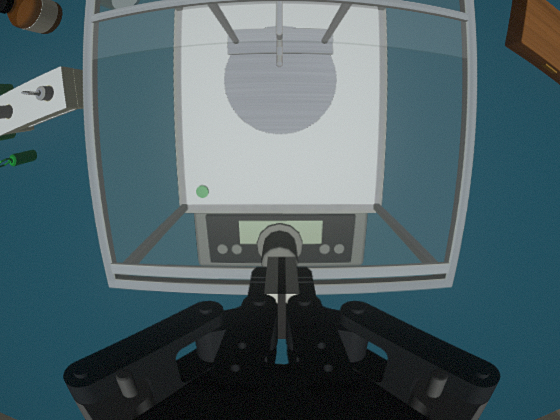

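Run:
```python
from h import *
f=bot.grab_frame('wrist');K,T=f['intrinsics'],f['T'];s=bot.get_state();R=Ro.from_quat(s['tool_rot']).as_matrix()
p=s['position'];print(T.round(4),R.round(4))
for z in(0,-.01,-.0187,-.03): print(z,projw(K,T,p+R[:,2]*z))
for d in(.016,.02,.025,.03,.035): print(d,projw(K,T,pl(B,[[-.135+d,0,.305],[-.135+d,0,.277]])).tolist())
print(projw(K,T,pl(B,[[-.16,.128,.271],[-.16,-.128,.271],[-.011,0,.248]])))
a=cv2.imread('pics/wrist2.png')[200:350,200:360]; cv2.imwrite('pics/c5.png',cv2.resize(a,None,fx=5,fy=5,interpolation=cv2.INTER_CUBIC))
```

```text
[[-0.0186 -0.9562 -0.292   0.5336]
 [-0.9998  0.0182  0.0041 -0.0954]
 [ 0.0014  0.292  -0.9564  0.46  ]
 [ 0.      0.      0.      1.    ]] [[ 0.9998 -0.0184  0.0031]
 [-0.0184 -0.9998 -0.0015]
 [ 0.0031  0.0014 -1.    ]]
0 [[281.17034145 247.04345227]]
-0.01 [[281.16265089 254.16697261]]
-0.0187 [[281.15532499 260.97572283]]
-0.03 [[281.1447984  270.79907863]]
0.016 [[279.24791637454996, 263.52320451989584], [279.4537497007939, 243.351311142058]]
0.02 [[279.2065219551201, 256.67638829845055], [279.420856275854, 237.23390363729618]]
0.025 [[279.15463791570414, 247.92716004642597], [279.3797321594849, 229.4589119610473]]
0.03 [[279.10269920673807, 238.97088380208714], [279.3386628309518, 221.5462278759633]]
0.035 [[279.05082263683863, 229.81418360477], [279.29771873205186, 213.50177329618825]]
[[108.43784409 288.35468914]
 [451.9418413  287.44403173]
 [278.96794686  66.65264559]]
```

View pics/c5.png

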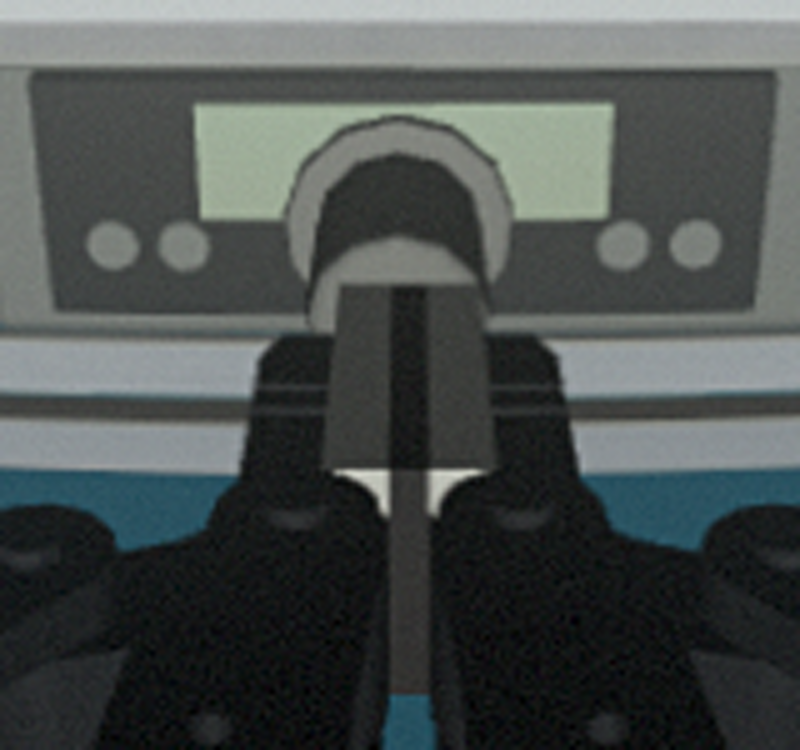

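Run:
```python
from h import *
f=bot.grab_frame('side');save(f,'side2'); K,T=f['intrinsics'],f['T'];s=bot.get_state()
p=s['position'];print(s['gripper_width'],proj(K,T,[p,p+[0,0,.0187]]))
a=cv2.imread('pics/side2.png')[60:260,350:560]; cv2.imwrite('pics/c6.png',cv2.resize(a,None,fx=3.6,fy=3,interpolation=cv2.INTER_CUBIC))
```

```text
0.00029650603742398864 [[447.92938888 198.93391149]
 [451.6988441  189.84170354]]
```

View pics/c6.png

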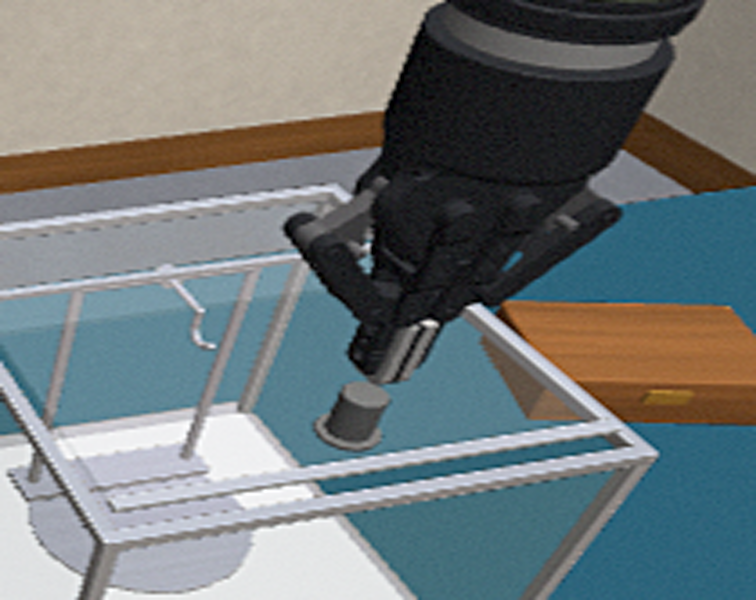

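Run:
```python
from h import *
f=bot.grab_frame('wrist');K,T=f['intrinsics'],f['T'];s=bot.get_state();R=Ro.from_quat(s['tool_rot']).as_matrix();p=s['position']
for x in (0,.011):
  for z in np.arange(0,-.08,-.01): print(x,z.round(3),projw(K,T,p+R@np.array([x,0,z])).round(0).tolist(), projw(K,T,p+R@np.array([x,.01,z])).round(0).tolist())
```

```text
0 0.0 [[281.0, 247.0]] [[298.0, 247.0]]
0 -0.01 [[281.0, 254.0]] [[299.0, 254.0]]
0 -0.02 [[281.0, 262.0]] [[300.0, 262.0]]
0 -0.03 [[281.0, 271.0]] [[301.0, 271.0]]
0 -0.04 [[281.0, 281.0]] [[302.0, 280.0]]
0 -0.05 [[281.0, 291.0]] [[304.0, 291.0]]
0 -0.06 [[281.0, 304.0]] [[305.0, 304.0]]
0 -0.07 [[281.0, 318.0]] [[307.0, 317.0]]
0.011 0.0 [[281.0, 229.0]] [[299.0, 229.0]]
0.011 -0.01 [[281.0, 236.0]] [[300.0, 236.0]]
0.011 -0.02 [[281.0, 243.0]] [[301.0, 243.0]]
0.011 -0.03 [[281.0, 251.0]] [[302.0, 251.0]]
0.011 -0.04 [[281.0, 260.0]] [[303.0, 259.0]]
0.011 -0.05 [[281.0, 270.0]] [[304.0, 269.0]]
0.011 -0.06 [[281.0, 281.0]] [[306.0, 281.0]]
0.011 -0.07 [[281.0, 294.0]] [[308.0, 294.0]]
```

Run:
```python
from h import *
a=cv2.imread('pics/side2.png')[145:215,425:495]; cv2.imwrite('pics/c7.png',cv2.resize(a,None,fx=8,fy=8,interpolation=cv2.INTER_CUBIC))
K,T=cam('side','1'); s=bot.get_state();R=Ro.from_quat(s['tool_rot']).as_matrix();p=s['position']
for z in(-.03,-.037): 
  for x in(-.011,.011): print(z,x,((proj(K,T,p+R@np.array([x,0,z]))-[425,145])*8).round(0))
```

```text
-0.03 -0.011 [[265. 352.]]
-0.03 0.011 [[201. 276.]]
-0.037 -0.011 [[278. 323.]]
-0.037 0.011 [[212. 247.]]
```

View pics/c7.png

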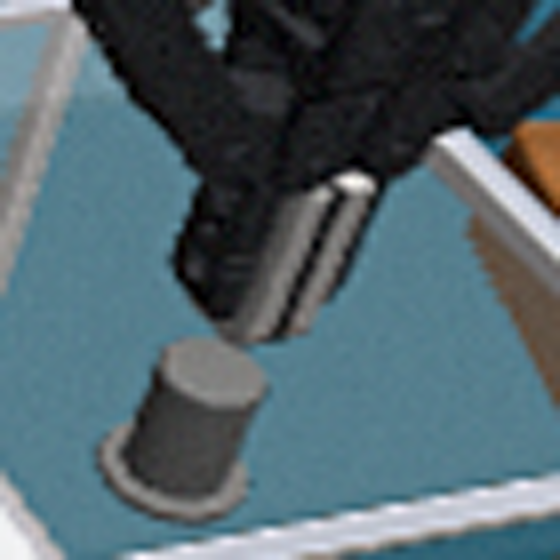

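```bash
python3 -m inch '{"delta_pos":[[0,0,0],[0,0,0],[0,0,0],[0,0,0],[0,0,0],[0,0,10],[0,0,20],[0,0,30],[0,0,35],[0,0,35],[0,0,35]],"rot":[[0,0,0],[0,0,0],[0,0,0],[0,0,0],[0,0,0],[0,0,0],[0,0,0],[0,0,0],[0,0,0],[0,0,0],[0,0,0]]}' 60
python3 - <<'E'
from h import *
f=bot.grab_frame('wrist'); save(f,'wrist3'); f=bot.grab_frame('side'); save(f,'side3')
a=cv2.imread('pics/wrist3.png')[150:350,150:410];b=cv2.imread('pics/side3.png')[100:250,390:560]
cv2.imwrite('pics/c8.png',np.hstack([cv2.resize(a,(390,300)),cv2.resize(b,(390,300),interpolation=cv2.INTER_CUBIC)]))
E
```

```text
t: 6.2
position: [0.4593, -0.0943, 0.2505]
tool_rot: [1.0, -0.009, 0.001, 0.001]
wrist_force: [-0.7, -0.4, 0.8]
gripper_width: 0.0598
```

View pics/c8.png

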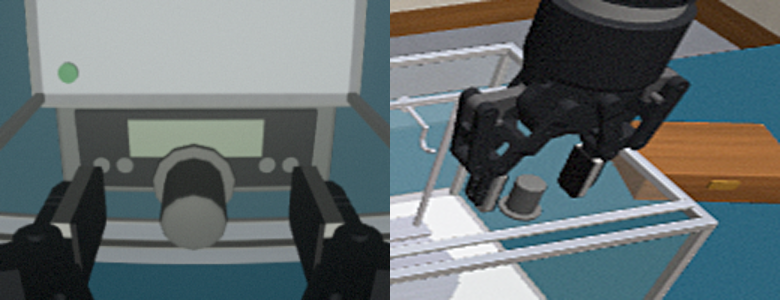

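```bash
python3 -m inch '{"delta_pos":[[0,0,0],[0,0,0],[0,0,0],[0,0,0],[0,0,0],[0,0,0],[0,0,0]],"rot":[[0,0,0],[0,0,0],[0,0,0],[0,0,0],[0,0,0],[0,0,0],[0,0,0]]}' 10
python3 - <<'E'
from h import *
s=bot.get_state();go(pl(B,[.028,0,s['position'][2]]),Rt(B[2],0))
E
```

```text
t: 7.0
position: [0.46, -0.093, 0.2518]
tool_rot: [1.0, -0.009, 0.003, -0.0]
wrist_force: [-0.3, 4.7, 4.1]
gripper_width: 0.0182
t 7.0 at [ 0.46   -0.093   0.2518] f [-0.3  4.7  4.1] w 0.0182 -> dpos [145.0, -0.1, 0.7] rot [-0.04, -0.29, -0.12]
```

```bash
python3 -m inch '{"delta_pos":[[5,0,-1],[15,0,-1],[28,0,-1],[42,0,-1],[56,0,-1],[70,0,-1],[84,0,-1],[98,0,-1],[112,0,-1],[124,0,-1],[134,0,-1],[141,0,-1],[145,0,-1],[145,0,-1],[145,0,-1]],"rot":[[0,0,0],[0,0,0],[0,0,0],[0,0,0],[0,0,0],[0,0,0],[0,0,0],[0,0,0],[0,0,0],[0,0,0],[0,0,0],[0,0,0],[0,0,0],[0,0,0],[0,0,0]]}' 10
python3 - <<'E'
from h import *
f=bot.grab_frame('wrist'); save(f,'wrist4'); f=bot.grab_frame('side'); save(f,'side4')
a=cv2.imread('pics/wrist4.png')[:,:];b=cv2.imread('pics/side4.png')[100:310,300:560]
cv2.imwrite('pics/c9.png',np.hstack([cv2.resize(a,(390,300)),cv2.resize(b,(390,300),interpolation=cv2.INTER_CUBIC)]))
go(pl(B,[.03,0,.252]),Rt(B[2],0))
E
```

```text
t: 8.5
position: [0.6048, -0.0954, 0.252]
tool_rot: [1.0, -0.009, 0.002, -0.001]
wrist_force: [1.5, 1.5, -11.6]
gripper_width: 0.0178
t 8.6 at [ 0.6043 -0.0953  0.252 ] f [  1.2   1.4 -12.8] w 0.0181 -> dpos [2.7, 0.1, 0.0] rot [-0.09, -0.18, -0.12]
```

View pics/c9.png

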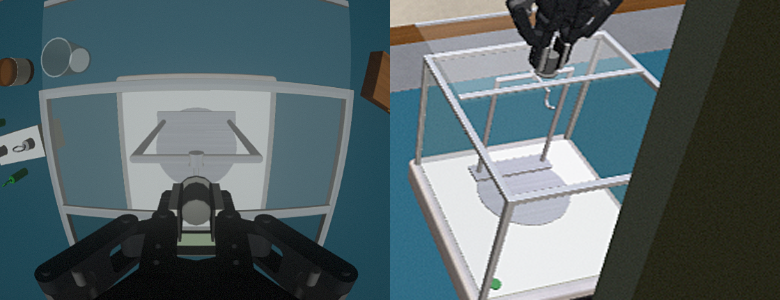

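```bash
python3 -m inch '{"delta_pos":[[2,0,0.5],[3,0,0.5],[3,0,0.5]],"rot":[[0,0,0],[0,0,0],[0,0,0]]}' 10
python3 -m inch '{"delta_pos":[[0,0,0],[0,0,0],[0,0,0],[0,0,0],[0,0,0],[0,0,-10],[0,0,-30],[0,0,-60],[0,0,-90],[0,0,-110],[0,0,-110]],"rot":[[0,0,0],[0,0,0],[0,0,0],[0,0,0],[0,0,0],[0,0,0],[0,0,0],[0,0,0],[0,0,0],[0,0,0],[0,0,0]]}' 60
python3 - <<'E'
from h import *
f=bot.grab_frame('wrist'); save(f,'wrist5');K,T=f['intrinsics'],f['T']
for d in(.155,.16,.165): print(projw(K,T,pl(B,[-.135+d,0,.305])))
print(projw(K,T,pl(B,[[-.16,.128,.271],[-.16,-.128,.271],[.105,-.128,.271],[.105,.128,.271]])))
E
```

```text
t: 8.9
position: [0.6072, -0.0954, 0.252]
tool_rot: [1.0, -0.009, 0.002, -0.001]
wrist_force: [-1.4, 1.6, -6.1]
gripper_width: 0.0179
t: 10.0
position: [0.6087, -0.0961, 0.3674]
tool_rot: [1.0, -0.009, 0.006, 0.001]
wrist_force: [-0.0, 0.4, -0.2]
gripper_width: 0.06
[[280.31239819 230.04978646]]
[[280.29077114 223.93260903]]
[[280.26911863 217.73743809]]
[[170.96059106 364.50357172]
 [391.06386238 364.02815758]
 [425.41531038 124.08567296]
 [135.0737219  124.95357826]]
```

View pics/wrist5.png

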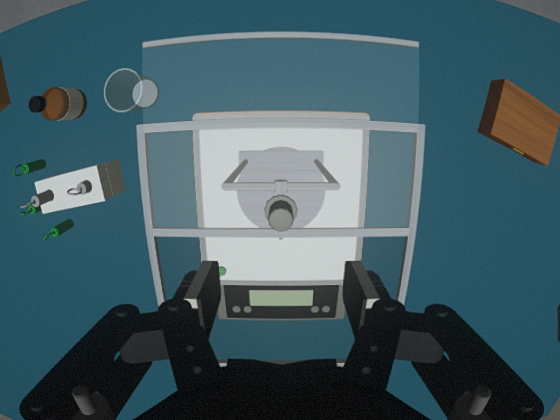

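```bash
cat >> h.py <<'E'
OFF=.035
def go2(tip,R,grip=False):
    go(np.array(tip).ravel()+OFF*R.as_matrix()[:,2],R,grip)
E
python3 - <<'E'
from h import *
go2([.54,.20,.42],Rt(0,0)); go2([.55,.314,.34],Rt(0,0))
E
```

```text
t 10.05 at [ 0.6078 -0.0959  0.3646] f [ 0.1  0.1 -0.4] w 0.0602 -> dpos [-72.9, -294.6, -21.0] rot [0.0, -0.46, -1.02]
t 10.05 at [ 0.6078 -0.0959  0.3646] f [ 0.1  0.1 -0.4] w 0.0602 -> dpos [-65.5, -408.8, 59.1] rot [0.0, -0.46, -1.02]
```

```bash
python3 -m inch '{"delta_pos":[[0,-20,-20],[-20,-60,-20],[-40,-105,-20],[-60,-150,-20],[-70,-200,-20],[-70,-250,-20],[-70,-295,-20],[-68,-335,0],[-66,-375,30],[-66,-400,55],[-66,-409,59],[-66,-409,59],[-66,-409,59]],"rot":[[0,0,0],[0,0,0],[0,0,0],[0,0,0],[0,0,0],[0,0,-1],[0,0,-1],[0,0,-1],[0,0,-1],[0,0,-1],[0,0,-1],[0,0,-1],[0,0,-1]]}' 60
python3 - <<'E'
from h import *
f=bot.grab_frame('wrist'); save(f,'wrist6');np.savez('wrist6.npz',K=f['intrinsics'],T=f['T']);K,T=f['intrinsics'],f['T']
s=bot.get_state();R=Ro.from_quat(s['tool_rot']).as_matrix();print(s['position'],(R.T@(T[:3,3]-s['position'])))
r=[.5884,.2694,.1292]
print(projw(K,T,pl(r,[[0,.045,.124],[0,.045,.157],[0,-.045,.1],[.03,.075,.08],[.03,-.075,.08],[-.03,-.075,.08],[-.03,.075,.08]])).round(1).tolist())
a=cv2.imread('pics/wrist6.png')[100:300,180:450]; cv2.imwrite('pics/c10.png',cv2.resize(a,None,fx=2.9,fy=2.9,interpolation=cv2.INTER_CUBIC))
E
```

```text
t: 11.35
position: [0.5501, 0.3133, 0.3061]
tool_rot: [1.0, -0.001, 0.005, 0.0]
wrist_force: [0.1, -0.2, 0.9]
gripper_width: 0.06
[0.55059193 0.31312218 0.30697689] [ 0.07470925 -0.00027271 -0.17315363]
[[280.5, 155.0], [280.4, 158.7], [355.7, 144.0], [253.0, 130.3], [372.8, 116.8], [376.8, 163.7], [259.9, 177.7]]
```

View pics/wrist6.png

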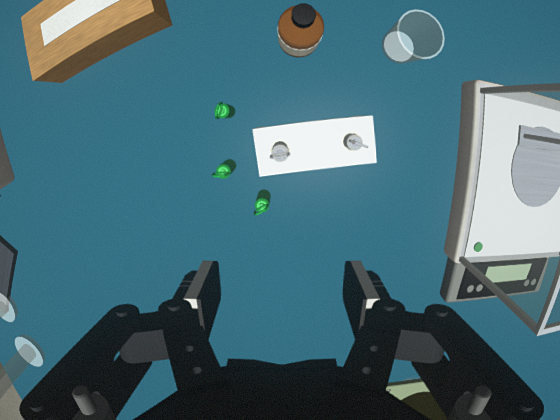

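View pics/c10.png

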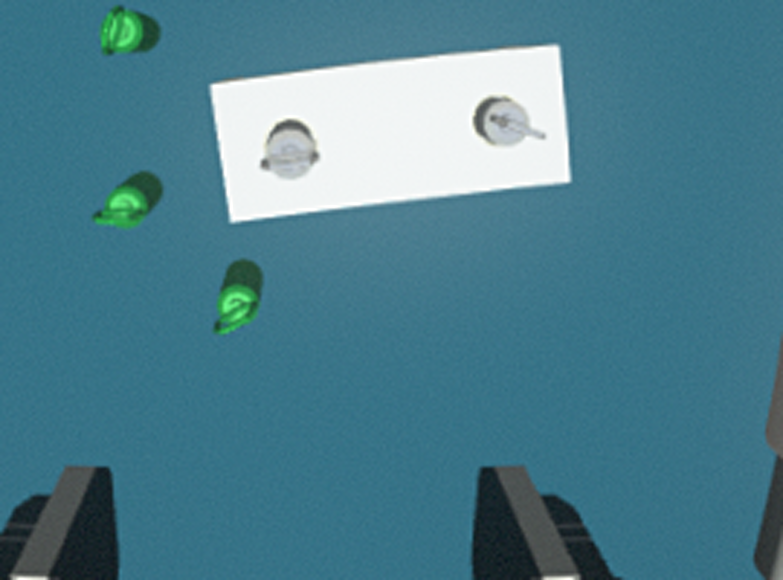

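Run:
```python
from h import *
R=Rt(.165,43); z=R.as_matrix()[:,2]; g=np.array([.584,.314,.110])
go2(g-.10*z,R,True)
```

```text
t 11.4 at [0.5506 0.3131 0.307 ] f [-1.  -0.5  0.1] w 0.0602 -> dpos [0.5, 4.4, 163.1] rot [3.62, 42.28, -9.09]
```

```bash
python3 -m inch '{"delta_pos":[[0,0,10],[0,0,20],[0,0,30],[0,1,50],[0,2,80],[0,3,110],[0.5,4,140],[0.5,4,163],[0.5,4,163],[0.5,4,163]],"rot":[[0.6,7,-1.5],[1.2,14,-3],[1.8,21,-4.5],[2.4,28,-6],[3,35,-7.5],[3.6,42.3,-9.1],[3.6,42.3,-9.1],[3.6,42.3,-9.1],[3.6,42.3,-9.1],[3.6,42.3,-9.1]]}' 50
python3 - <<'E'
from h import *
f=bot.grab_frame('wrist'); save(f,'wrist7');np.savez('wrist7.npz',K=f['intrinsics'],T=f['T']);K,T=f['intrinsics'],f['T']
s=bot.get_state();Rq=Ro.from_quat(s['tool_rot']).as_matrix();print(s['q'].round(2),s['position'],(Rq.T@(T[:3,3]-s['position'])))
r=[.5893,.2694,.1292]
print(projw(K,T,pl(r,[[0,.045,.08],[0,.045,.124],[0,.045,.157],[0,-.045,.1],[.03,.075,.08],[.03,-.075,.08],[-.03,-.075,.08],[-.03,.075,.08]])).round(1).tolist())
R=Rt(.165,43);go2([.584,.314,.110],R,True)
f=bot.grab_frame('side'); save(f,'side7')
a=cv2.imread('pics/wrist7.png')[100:300,180:450]; cv2.imwrite('pics/c11.png',cv2.resize(a,None,fx=2.9,fy=2.9,interpolation=cv2.INTER_CUBIC))
a=cv2.imread('pics/side7.png')[150:350,80:350]; cv2.imwrite('pics/c12.png',cv2.resize(a,None,fx=2.9,fy=2.9,interpolation=cv2.INTER_CUBIC))
E
```

```text
t: 12.4
position: [0.5546, 0.3088, 0.1464]
tool_rot: [0.927, 0.076, 0.367, -0.03]
wrist_force: [-0.3, -0.5, 0.4]
gripper_width: 0.0499
[ 0.49  0.06  2.04 -0.65  0.38  2.43] [0.55523736 0.3093939  0.14755453] [ 0.07400013  0.0003709  -0.17404204]
[[280.6, 240.8], [280.5, 217.6], [280.4, 193.9], [396.2, 234.0], [246.6, 206.5], [416.5, 211.9], [425.0, 277.3], [240.8, 275.2]]
t 12.45 at [0.5552 0.3094 0.1476] f [ 0.3  0.5 -0.1] w 0.05 -> dpos [-4.8, 0.2, 101.0] rot [0.0, -0.3, -0.09]
```

View pics/c11.png

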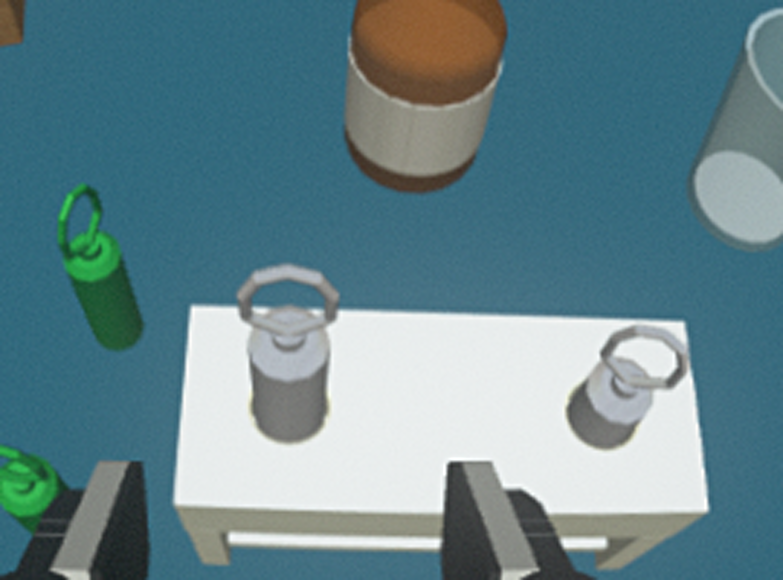

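View pics/c12.png

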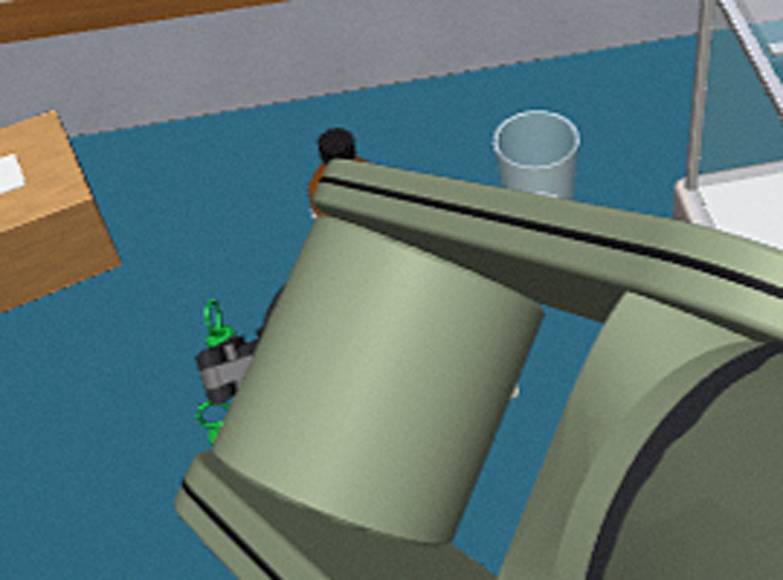

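Run:
```python
from h import *
a=cv2.imread('pics/wrist7.png')[180:260,245:315]; cv2.imwrite('pics/c13.png',cv2.resize(a,None,fx=8,fy=7.5,interpolation=cv2.INTER_CUBIC))
K,T=cam('wrist','7')
# predicted eye ring for yaws
for yaw in(.1,.165,.25,.35):
    pose=[.5838,.3140,yaw]
    print(yaw,projw(K,T,pl(pose,[[0,.0095,.064+.0775],[0,-.0095,.064+.0775],[0,0,.064+.091],[0,0,.08],[0,.01,.124],[0,-.01,.124]])).round(1).tolist())
```

```text
0.1 [[265.6, 204.7], [295.5, 206.3], [280.5, 195.2], [280.7, 240.4], [266.0, 216.4], [295.2, 218.1]]
0.165 [[265.6, 205.5], [295.5, 205.5], [280.5, 195.2], [280.7, 240.4], [266.0, 217.2], [295.2, 217.2]]
0.25 [[265.6, 206.7], [295.4, 204.3], [280.5, 195.2], [280.7, 240.4], [266.0, 218.4], [295.2, 216.1]]
0.35 [[265.8, 208.0], [295.2, 203.0], [280.5, 195.2], [280.7, 240.4], [266.2, 219.7], [294.9, 214.8]]
```

View pics/c13.png

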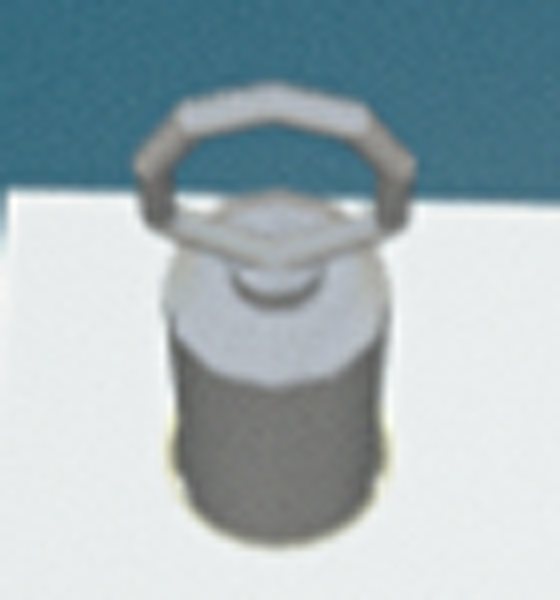

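```bash
python3 - <<'E'
from h import *
R=Rt(.165,43);go2([.5845,.3147,.110],R,True)
E
python3 -m inch '{"delta_pos":[[-1,0,20],[-2,0,45],[-3,0,65],[-4,-0.5,80],[-4,-0.5,90],[-4,-0.5,97],[-4,-0.5,97],[-4,-0.5,97]],"rot":[[0,0,0],[0,0,0],[0,0,0],[0,0,0],[0,0,0],[0,0,0],[0,0,0],[0,0,0]]}' 50
python3 - <<'E'
from h import *
R=Rt(.165,43);go2([.5845,.3147,.110],R,True)
for c in('wrist','side','top'): f=bot.grab_frame(c); save(f,c+'8')
a=cv2.imread('pics/wrist8.png')[180:380,150:410];cv2.imwrite('pics/c14.png',cv2.resize(a,None,fx=3,fy=3,interpolation=cv2.INTER_CUBIC))
E
```

```text
t 12.5 at [0.5554 0.3097 0.1479] f [ 0.2  0.1 -0.1] w 0.0502 -> dpos [-4.9, -0.1, 101.6] rot [-0.02, -0.34, -0.09]
t: 13.3
position: [0.6189, 0.321, 0.0761]
tool_rot: [0.926, 0.076, 0.369, -0.031]
wrist_force: [-0.2, 0.4, -0.0]
gripper_width: 0.0503
t 13.3 at [0.6189 0.321  0.0761] f [-0.2  0.4 -0. ] w 0.0503 -> dpos [-2.5, 0.6, 5.0] rot [-0.04, -0.45, -0.12]
```

View pics/c14.png

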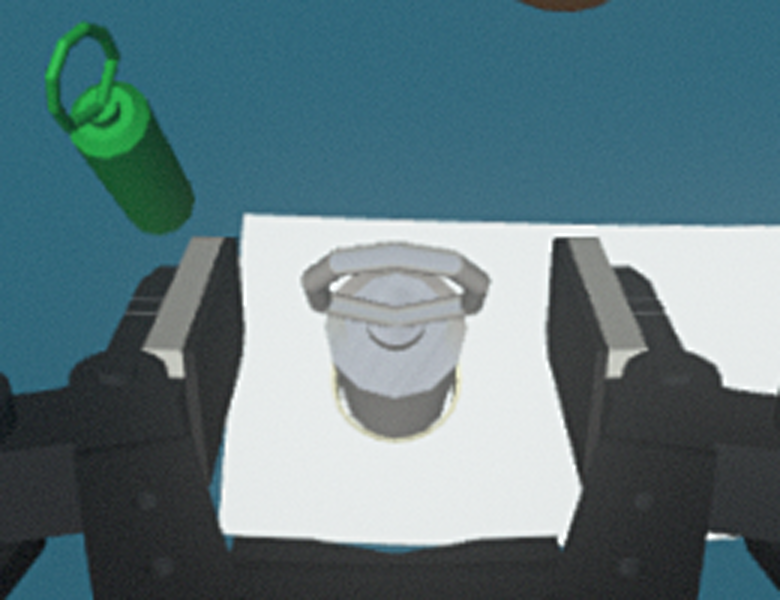

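View pics/top8.png

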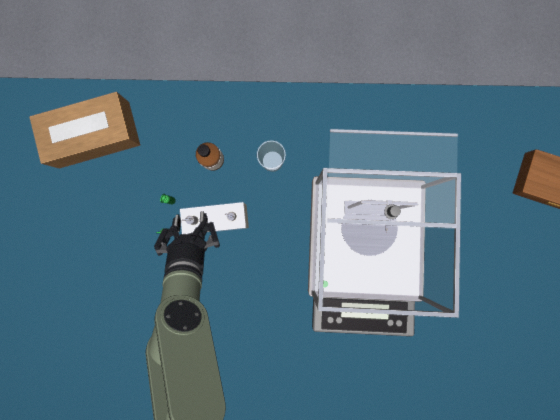

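```bash
python3 -m inch '{"delta_pos":[[-1,0,2],[-2,0,4],[-2,0,4],[-2,0,4]],"rot":[[0,0,0],[0,0,0],[0,0,0],[0,0,0]]}' 50
python3 -m inch '{"delta_pos":[[0,0,0],[0,0,0],[0,0,0],[0,0,0],[0,0,0],[0,0,0]],"rot":[[0,0,0],[0,0,0],[0,0,0],[0,0,0],[0,0,0],[0,0,0]]}' 5
python3 - <<'E'
from h import *
for c in('wrist',): f=bot.grab_frame(c); save(f,c+'9')
a=cv2.imread('pics/wrist9.png')[180:380,150:410];cv2.imwrite('pics/c15.png',cv2.resize(a,None,fx=3,fy=3,interpolation=cv2.INTER_CUBIC))
s=bot.get_state();go(s['position']+[0,0,.1],Ro.from_quat(s['tool_rot']));print(s['torque'])
E
```

```text
t: 13.85
position: [0.6194, 0.3211, 0.0711]
tool_rot: [0.926, 0.076, 0.368, -0.031]
wrist_force: [0.3, 0.2, 0.5]
gripper_width: 0.0499
t: 14.45
position: [0.6195, 0.3211, 0.0713]
tool_rot: [0.926, 0.076, 0.368, -0.031]
wrist_force: [-0.4, -0.9, 0.9]
gripper_width: 0.0183
t 14.5 at [0.6195 0.321  0.0712] f [ 0.5 -0.1  0.1] w 0.0182 -> dpos [68.7, -0.2, -72.7] rot [0.0, 0.0, 0.0]
[-0.12773099  0.19946774 -0.06253191]
```

View pics/c15.png

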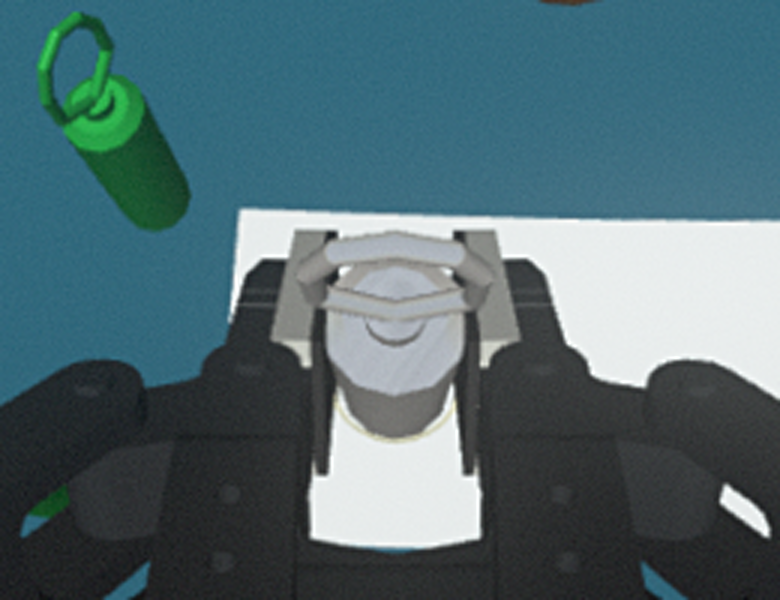

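```bash
python3 -m inch '{"delta_pos":[[7,0,-7],[17,0,-18],[34,0,-36],[55,0,-58],[82,0,-87],[110,0,-116],[137,0,-145],[158,0,-167],[158,0,-167],[158,0,-167]],"rot":[[0,0,0],[0,0,0],[0,0,0],[0,0,0],[0,0,0],[0,0,0],[0,0,0],[0,0,0],[0,0,0],[0,0,0]]}' 5
python3 - <<'E'
from h import *
for c in('wrist','side'): f=bot.grab_frame(c); save(f,c+'10');np.savez(c+'10.npz',K=f['intrinsics'],T=f['T'])
a=cv2.imread('pics/wrist10.png')[180:380,150:410];cv2.imwrite('pics/c16.png',cv2.resize(a,None,fx=3,fy=3,interpolation=cv2.INTER_CUBIC))
s=bot.get_state();print(s['q'].round(2),s['position'],s['wrist_force'],s['gripper_width'])
R=Ro.from_quat(s['tool_rot']);print(R.as_matrix().round(3))
E
```

```text
t: 15.5
position: [0.619, 0.3205, 0.3003]
tool_rot: [0.926, 0.076, 0.368, -0.031]
wrist_force: [-0.4, -0.0, -3.0]
gripper_width: 0.0184
[ 0.45 -0.01  1.77 -0.31  0.67  2.03] [0.61781518 0.31980611 0.29661373] [ 0.00860861 -0.95708737 -2.72119192] 0.018264241896702674
[[ 0.721  0.163  0.673]
 [ 0.119 -0.987  0.111]
 [ 0.682  0.    -0.731]]
```

View pics/c16.png

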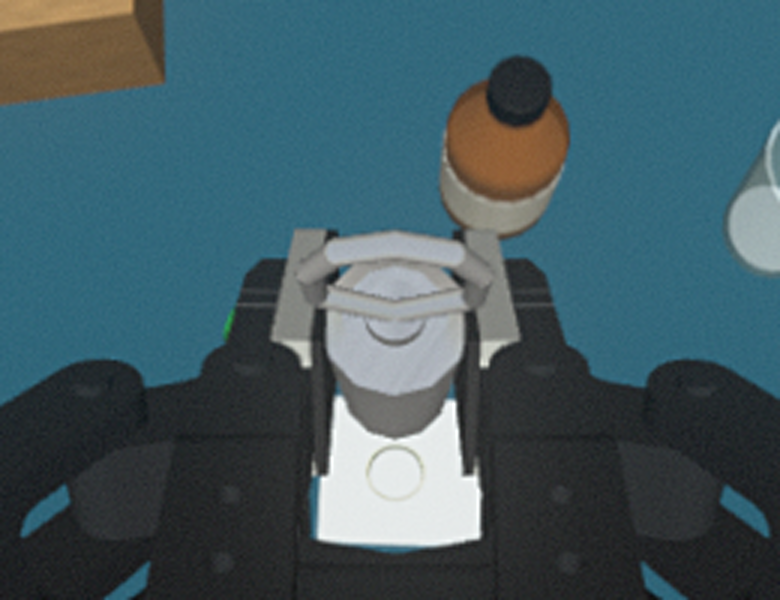

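View pics/side10.png

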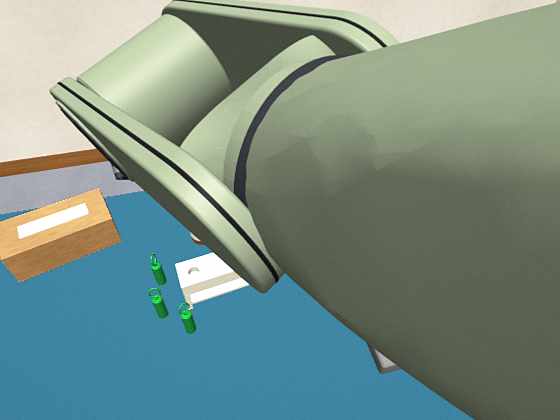

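Run:
```python
from h import *
R=Rt(.165,43).as_matrix()
e=R.T@(np.array([.5845,.3147,.154])-np.array([.6195,.321,.0712])); print('eye tool',e)
K,T=cam('wrist','10'); s=bot.get_state();Rq=Ro.from_quat(s['tool_rot']).as_matrix();p=s['position']
up=Rq.T@[0,0,1]
print('wire top centre',projw(K,T,p+Rq@(e+up*.0015)),'top face ctr',projw(K,T,p+Rq@(e-up*.030)), 'base',projw(K,T,p+Rq@(e-up*.09)))
print('ring sides',projw(K,T,[p+Rq@(e-up*.0125+[0,d,0]) for d in(-.0095,.0095)]))
a=cv2.imread('pics/wrist10.png')[245:325,245:315]; cv2.imwrite('pics/c17.png',cv2.resize(a,None,fx=8,fy=7.5,interpolation=cv2.INTER_CUBIC))
```

```text
eye tool [ 0.03046294  0.0004656  -0.08480756]
wire top centre [[283.71522888 269.15893184]] top face ctr [[283.27821932 290.68581697]] base [[282.82449762 312.50511669]]
ring sides [[256.5786286  280.02036196]
 [310.38538564 279.93809737]]
```

View pics/c17.png

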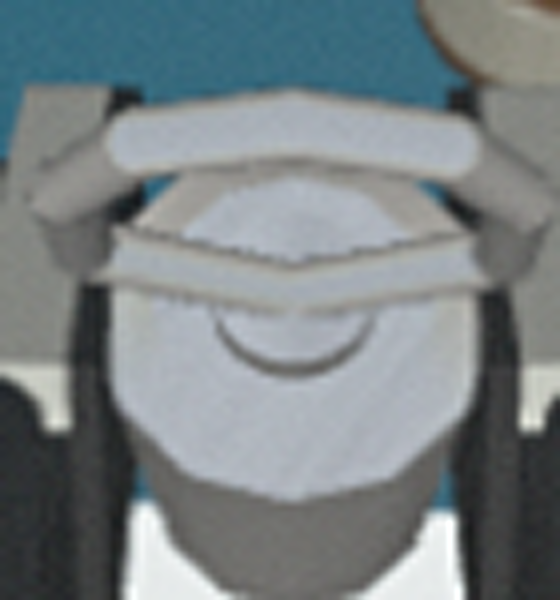

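```bash
cat > fiteye.py <<'E'
from h import *
from scipy.optimize import least_squares
def fit(K,T,p,Rq,obs):  # obs: list (local sinker pt, px)
    L=np.array([o[0] for o in obs]);U=np.array([o[1] for o in obs],float)
    yaw=np.arctan2(-Rq[0,1]*-1,Rq[1,1]*-1) if 0 else np.arctan2(Rq[1,0],Rq[0,0])
    def W(v,L):
        Rs=Ro.from_euler('z',yaw).as_matrix()@Ro.from_euler('yx',[v[3],v[4]]).as_matrix()
        return p+Rq@v[:3]+(L-[0,0,.09])@Rs.T
    def r(v): return np.r_[np.nan_to_num((projw(K,T,W(v,L))-U),nan=0.).ravel(),v[3]/.05,v[4]/.05]
    def rr(v):
        d=(projw(K,T,W(v,L))-U); d=np.where(np.isnan(U),0,d); return np.r_[d.ravel(),v[3]/.03,v[4]/.03]
    s=least_squares(rr,[.03,0,-.085,0,0],x_scale=[.01,.01,.01,.1,.1]); print(s.x.round(4),s.fun.round(1)); return s.x
E
python3 - <<'E'
from fiteye import *
K,T=cam('wrist','10'); s=bot.get_state();Rq=Ro.from_quat(s['tool_rot']).as_matrix();p=s['position']
c=lambda x,y:(x/8+245,y/7.5+245)
n=np.nan
obs=[((0,0,.0915),c(295,130)),((-.01,0,.06),c(295,498)),((.01,0,.06),c(295,172)),((0,0,.0635),c(295,288)),((0,.01,.06),(c(108,0)[0],n)),((0,-.01,.06),(c(480,0)[0],n)),((0,.011,.0775),(c(32,0)[0],n)),((0,-.011,.0775),(c(552,0)[0],n))]
v=fit(K,T,p,Rq,obs)
print('grip world', p+Rq@v[:3])
E
```

```text
[ 0.0315 -0.0002 -0.0822  0.0382 -0.0008] [-0.2  0.  -0.1  0.4 -0.1 -2.9 -0.1  2.3 -1.2  0.   1.2  0.   2.1  0.
 -1.6  0.   1.3 -0. ]
grip world [0.58518594 0.31459397 0.37817167]
```

Run:
```python
from fiteye import *
s0=bot.get_state();f=bot.grab_frame('wrist');s=bot.get_state();print(s0['position'],s['position'])
save(f,'wrist11');K,T=f['intrinsics'],f['T'];np.savez('wrist11.npz',K=K,T=T)
a=cv2.imread('pics/wrist11.png')[245:325,245:315];b=cv2.imread('pics/wrist10.png')[245:325,245:315]
print(np.abs(a.astype(int)-b).mean())
Rq=Ro.from_quat(s['tool_rot']).as_matrix();p=s['position']
print(Rq.T@(T[:3,3]-p))
c=lambda x,y:(x/8+245,y/7.5+245)
n=np.nan
obs=[((0,0,.0915),c(295,130)),((-.01,0,.06),c(295,498)),((.01,0,.06),c(295,172)),((0,0,.0635),c(295,288)),((0,.01,.06),(c(108,0)[0],n)),((0,-.01,.06),(c(480,0)[0],n)),((0,.011,.0775),(c(32,0)[0],n)),((0,-.011,.0775),(c(552,0)[0],n))]
v=fit(K,T,p,Rq,obs)
```

```text
[0.61781518 0.31980611 0.29661373] [0.61785253 0.31982596 0.29638205]
3.056904761904762
[ 7.51018248e-02  2.88866531e-05 -1.74745277e-01]
[ 0.0286  0.0002 -0.0804  0.0424 -0.0022] [-0.2  0.1 -0.1  0.4 -0.1 -3.  -0.1  2.3 -1.2  0.   1.2  0.   2.1  0.
 -1.6  0.   1.4 -0.1]
```

```bash
cat >> h.py <<'E'
EY=np.array([.0295,.0002,-.082])
def goeye(bx,by,z,yaw=B[2],lean=43,e=EY):
    R=Rt(yaw,lean); go(pl(B,[bx,by,z]).ravel()-R.apply(e),R)
E
python3 - <<'E'
from h import *
goeye(-.034,0,.45);goeye(-.034,0,.40)
E
```

```text
t 15.65 at [0.6179 0.3198 0.2964] f [-0.8 -0.1 -1.5] w 0.0186 -> dpos [-28.6, 402.5, -127.1] rot [-7.0, -0.02, 7.53]
t 15.65 at [0.6179 0.3198 0.2964] f [-0.8 -0.1 -1.5] w 0.0186 -> dpos [-62.7, 402.5, -90.5] rot [-7.0, -0.02, 7.53]
```

```bash
python3 -m inch '{"delta_pos":[[10,0,-25],[20,10,-60],[15,35,-90],[10,70,-127],[0,105,-127],[-10,140,-127],[-15,175,-127],[-18,210,-127],[-20,245,-127],[-23,280,-127],[-25,315,-127],[-27,345,-127],[-28,370,-127],[-28.5,390,-127],[-28.5,402.5,-127],[-28.5,402.5,-127],[-28.5,402.5,-127]],"rot":[[0,0,0],[0,0,0],[-0.5,0,0.5],[-1,0,1],[-1.5,0,1.6],[-2,0,2.2],[-2.6,0,2.8],[-3.2,0,3.4],[-3.8,0,4],[-4.4,0,4.6],[-5,0,5.3],[-5.6,0,6],[-6.2,0,6.7],[-7,0,7.5],[-7,0,7.5],[-7,0,7.5],[-7,0,7.5]]}' 5
python3 - <<'E'
from h import *
for c in('wrist','side'):
    f=bot.grab_frame(c); save(f,c+'12'); np.savez(c+'12.npz',K=f['intrinsics'],T=f['T'])
s=bot.get_state();print(s['q'].round(2))
goeye(-.034,0,.32)
K,T=cam('wrist','12');print(projw(K,T,pl(B,[[0,0,.241],[-.009,0,.246],[.001,-.128,.271],[.001,.128,.271],[-.16,.128,.271]])))
E
```

```text
t: 17.35
position: [0.5768, -0.0946, 0.3675]
tool_rot: [0.931, -0.008, 0.365, 0.002]
wrist_force: [0.5, 0.5, -1.5]
gripper_width: 0.0183
[-0.51 -0.36  1.91  0.41  0.94  0.95]
t 17.45 at [ 0.5771 -0.0939  0.3687] f [-0.5  0.1 -2. ] w 0.0188 -> dpos [-87.5, 0.9, 94.5] rot [-0.07, 0.09, 0.03]
[[281.75837847 291.0332558 ]
 [281.76567626 299.32515329]
 [420.8894801  278.41426686]
 [142.60239141 278.67755167]
 [133.41226587 451.3867438 ]]
```

View pics/wrist12.png

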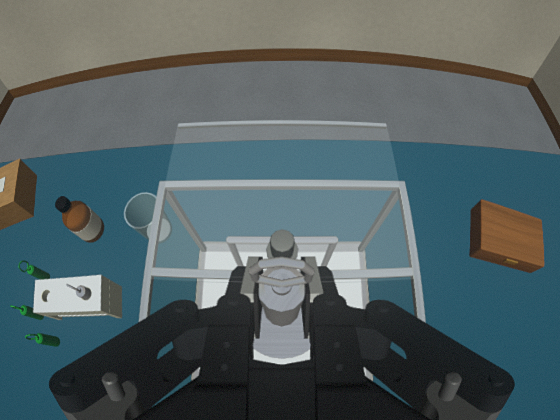

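View pics/side12.png

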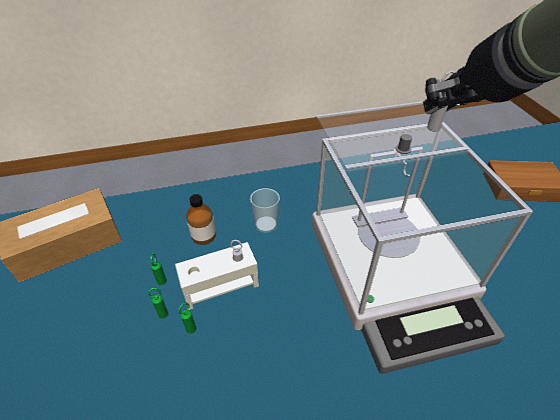

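```bash
python3 -m inch '{"delta_pos":[[-10,0,11],[-28,0.5,30],[-46,1,50],[-64,1,69],[-79,1,85],[-87.5,1,94.5],[-87.5,1,94.5],[-87.5,1,94.5]],"rot":[[0,0,0],[0,0,0],[0,0,0],[0,0,0],[0,0,0],[0,0,0],[0,0,0],[0,0,0]]}' 5
python3 - <<'E'
from h import *
for c in('wrist','side'):
    f=bot.grab_frame(c); save(f,c+'13'); np.savez(c+'13.npz',K=f['intrinsics'],T=f['T'])
goeye(-.034,0,.257)
s=bot.get_state();K,T=cam('side','13');R=Ro.from_quat(s['tool_rot'])
e=s['position']+R.apply(EY)
for d in ([0,0,.0015],[0,0,-.03],[0,0,-.09]): print('side eye',d,proj(K,T,e+d))
a=cv2.imread('pics/side13.png')[110:250,320:500];cv2.imwrite('pics/c18.png',cv2.resize(a,None,fx=4.2,fy=4.2,interpolation=cv2.INTER_CUBIC))
a=cv2.imread('pics/wrist13.png')[180:380,150:410];cv2.imwrite('pics/c19.png',cv2.resize(a,None,fx=3,fy=3,interpolation=cv2.INTER_CUBIC))
E
```

```text
t: 18.25
position: [0.5777, -0.0948, 0.2404]
tool_rot: [0.931, -0.007, 0.366, 0.002]
wrist_force: [0.9, -0.9, -2.1]
gripper_width: 0.0182
t 18.35 at [ 0.5784 -0.0953  0.242 ] f [-1.1  0.2 -1.8] w 0.0186 -> dpos [-45.3, -0.6, 46.8] rot [-0.01, -0.09, 0.09]
side eye [0, 0, 0.0015] [[426.628501   147.03936312]]
side eye [0, 0, -0.03] [[421.67770732 162.55153026]]
side eye [0, 0, -0.09] [[413.13613973 189.31455713]]
```

View pics/c18.png

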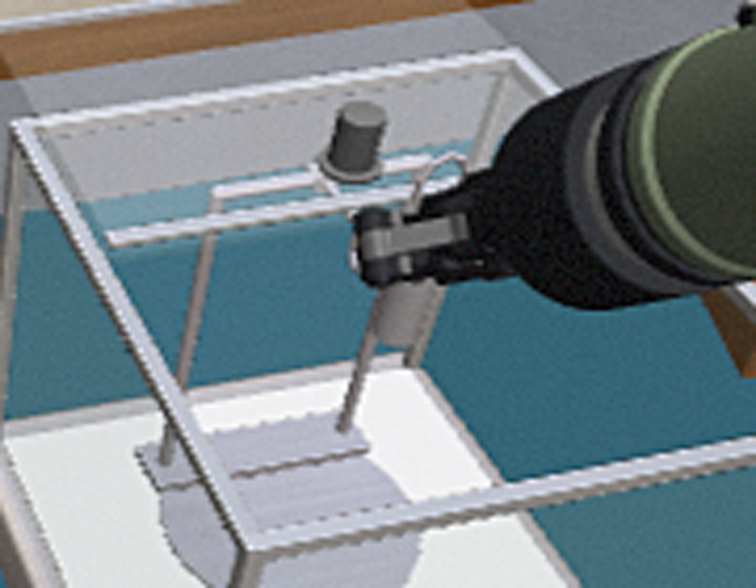

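View pics/c19.png

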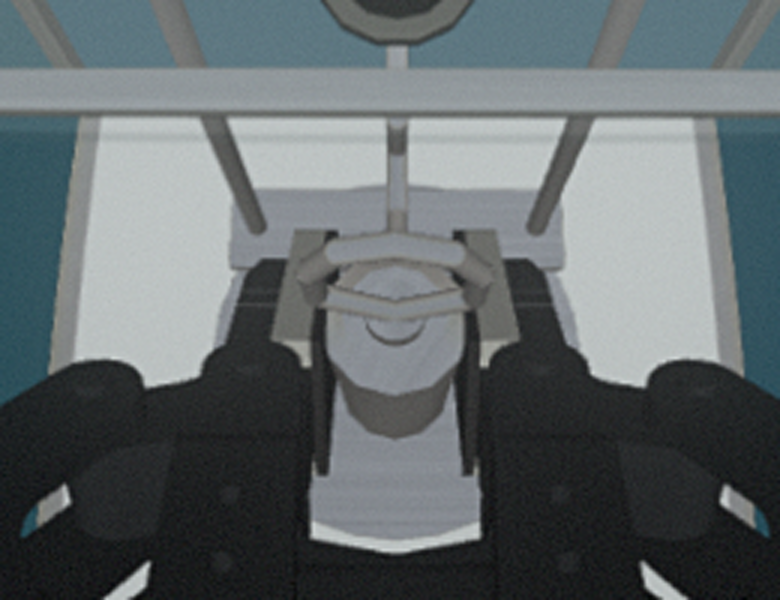

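```bash
python3 -m inch '{"delta_pos":[[-8,0,8],[-18,0,18],[-28,0,28],[-35,0,36],[-41,0,42],[-45,0,46],[-45,0,46],[-45,0,46]],"rot":[[0,0,0],[0,0,0],[0,0,0],[0,0,0],[0,0,0],[0,0,0],[0,0,0],[0,0,0]]}' 5
python3 - <<'E'
from h import *
for c in('wrist','side','top'):
    f=bot.grab_frame(c); save(f,c+'14'); np.savez(c+'14.npz',K=f['intrinsics'],T=f['T'])
goeye(-.034,0,.257);goeye(-.018,0,.2525)
a=cv2.imread('pics/side14.png')[110:250,320:500];cv2.imwrite('pics/c20.png',cv2.resize(a,None,fx=4.2,fy=4.2,interpolation=cv2.INTER_CUBIC))
a=cv2.imread('pics/wrist14.png')[180:330,180:380];cv2.imwrite('pics/c21.png',cv2.resize(a,None,fx=4,fy=4,interpolation=cv2.INTER_CUBIC))
a=cv2.imread('pics/top14.png')[150:345,290:480]; cv2.imwrite('pics/c22.png',cv2.resize(a,None,fx=3,fy=3,interpolation=cv2.INTER_CUBIC))
K,T=cam('wrist','14');s=bot.get_state();R=Ro.from_quat(s['tool_rot'])
print((projw(K,T,pl(B,[[0,0,.241],[-.009,0,.246],[.009,0,.259],[.0,-.1,.271]]))-180)*4)
e=s['position']+R.apply(EY);print((projw(K,T,e+[0,0,.0015])-180)*4)
E
```

```text
t: 19.15
position: [0.5773, -0.0956, 0.1782]
tool_rot: [0.93, -0.007, 0.368, 0.003]
wrist_force: [-1.2, -0.6, -0.6]
gripper_width: 0.0181
t 19.3 at [ 0.5775 -0.0957  0.1787] f [-0.   0.9 -1.6] w 0.0181 -> dpos [-1.3, -0.8, 1.2] rot [0.03, -0.18, 0.12]
t 19.3 at [ 0.5775 -0.0957  0.1787] f [-0.   0.9 -1.6] w 0.0181 -> dpos [7.3, -0.8, 15.4] rot [0.03, -0.18, 0.12]
[[ 398.86086495   60.18826462]
 [ 398.42191316  117.38687686]
 [ 398.61071419 -117.05680533]
 [1382.01444822  -67.80240099]]
[[406.51999272 325.28588956]]
```

View pics/c20.png

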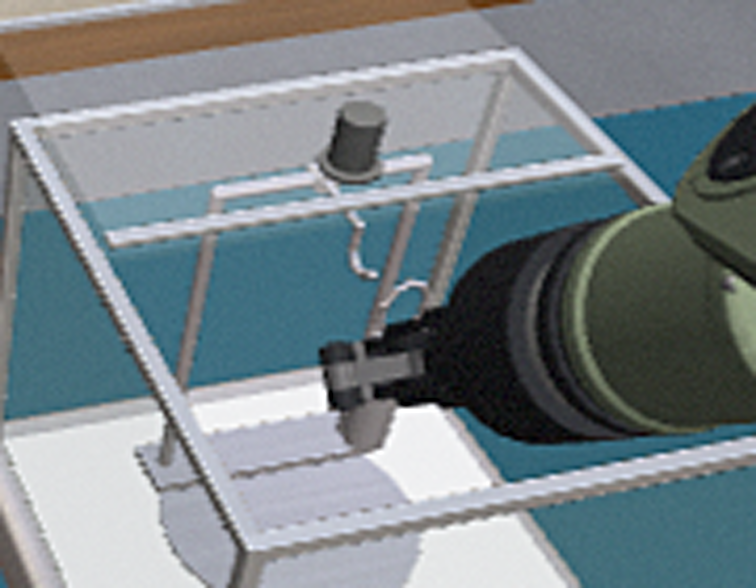

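View pics/c21.png

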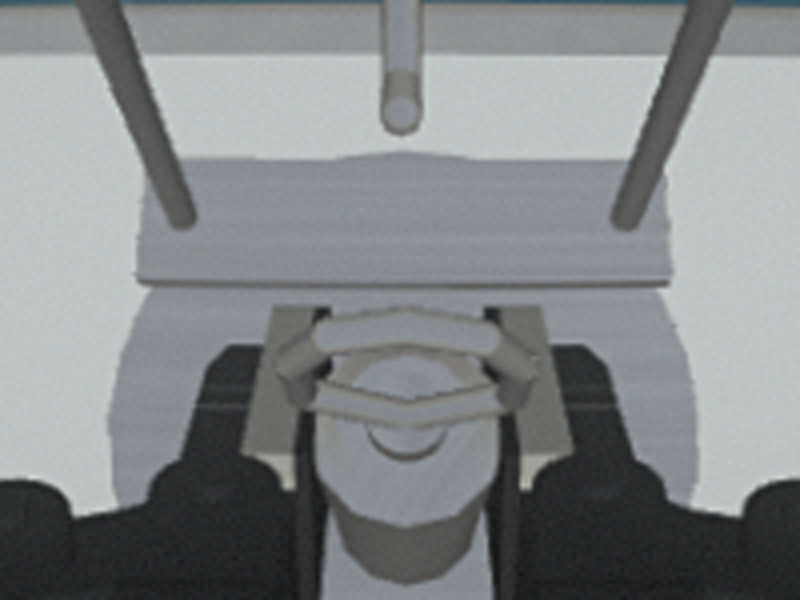

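View pics/c22.png

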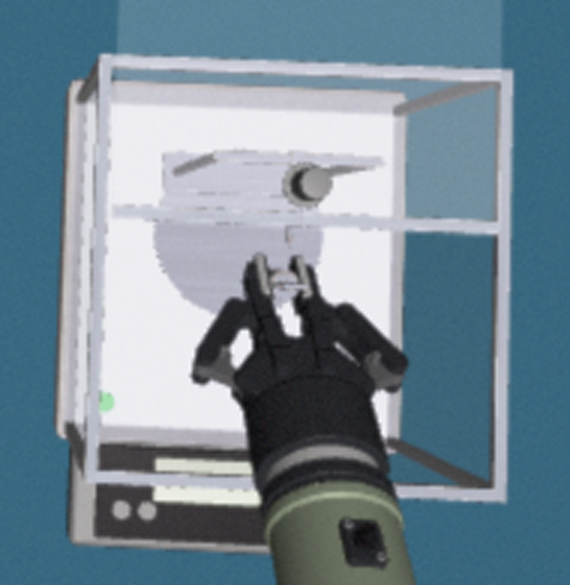

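Run:
```python
from h import *
s=bot.get_state();R=Ro.from_quat(s['tool_rot']);e=s['position']+R.apply(EY);print('eye bal',(e-[*B[:2],0]))
K,T=cam('side','14')
c=lambda P:((proj(K,T,P)-[320,110])*4.2).round(0).tolist()
print('eye wire ctr',c(e+[0,0,.0015]),'hook seat ctr,tip,tipend,bend',c(pl(B,[[0,0,.241],[-.009,0,.246],[-.009,0,.248],[.009,0,.259]])))
a=cv2.imread('pics/side14.png')[150:195,385:440];cv2.imwrite('pics/c23.png',cv2.resize(a,None,fx=13,fy=13,interpolation=cv2.INTER_CUBIC))
c=lambda P:((proj(K,T,P)-[385,150])*13).round(0).tolist()
print('eye wire ctr',c(e+[0,0,.0015]),'hook seat ctr,tip,tipend,bend',c(pl(B,[[0,0,.241],[-.009,0,.246],[-.009,0,.248],[.009,0,.259]])))
```

```text
eye bal [-3.40783767e-02 -2.16087405e-04  2.58661407e-01]
eye wire ctr [[409.0, 284.0]] hook seat ctr,tip,tipend,bend [[359.0, 269.0], [371.0, 273.0], [372.0, 269.0], [359.0, 223.0]]
eye wire ctr [[422.0, 358.0]] hook seat ctr,tip,tipend,bend [[267.0, 312.0], [305.0, 324.0], [308.0, 313.0], [266.0, 172.0]]
```

View pics/c23.png

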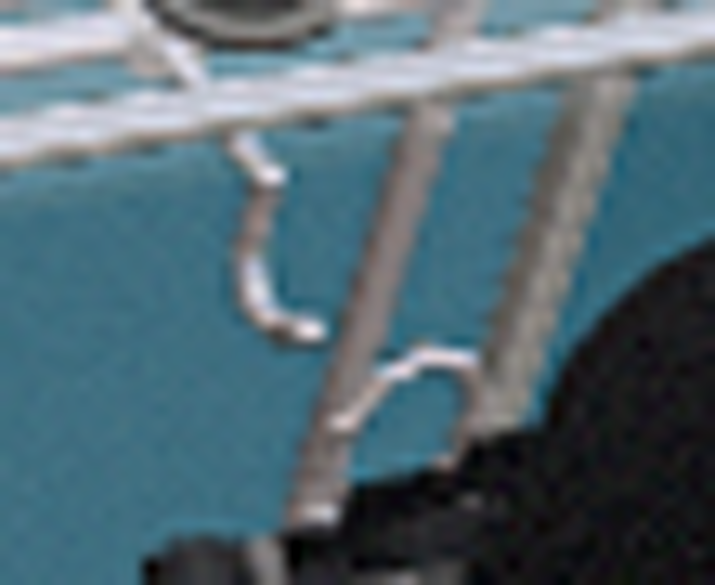

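```bash
python3 -m inch '{"delta_pos":[[0.5,0,4],[3,0,9.5],[5.3,0,11.7],[8.3,0,14.6],[11,0,17],[13.5,0,19.5],[16,0,21.9],[18.3,0,24.1],[20.3,0,26],[21,0,26.6],[21,0,26.6]],"rot":[[0,0,0],[0,0,0],[0,0,0],[0,0,0],[0,0,0],[0,0,0],[0,0,0],[0,0,0],[0,0,0],[0,0,0],[0,0,0]]}' 5
python3 - <<'E'
from h import *
for c in('wrist','side'):
    f=bot.grab_frame(c); save(f,c+'15'); np.savez(c+'15.npz',K=f['intrinsics'],T=f['T'])
goeye(0,0,.2535); goeye(0,0,.243)
s=bot.get_state();R=Ro.from_quat(s['tool_rot']);e=s['position']+R.apply(EY);print('eye bal',(e-[*B[:2],0]))
K,T=cam('side','15')
a=cv2.imread('pics/side15.png')[150:195,385:440];b=cv2.imread('pics/wrist15.png')[200:300,230:330]
cv2.imwrite('pics/c24.png',np.hstack([cv2.resize(x,(400,400),interpolation=cv2.INTER_CUBIC) for x in(a[:,5:50],b)]))
E
```

```text
t: 20.4
position: [0.6111, -0.0961, 0.1736]
tool_rot: [0.93, -0.006, 0.368, 0.003]
wrist_force: [0.0, 0.7, -1.7]
gripper_width: 0.0183
t 20.5 at [ 0.6109 -0.0961  0.1735] f [ 0.3 -0.4 -1. ] w 0.0181 -> dpos [0.2, -0.8, 0.4] rot [0.02, -0.17, 0.11]
t 20.5 at [ 0.6109 -0.0961  0.1735] f [ 0.3 -0.4 -1. ] w 0.0181 -> dpos [-6.9, -0.8, 8.0] rot [0.02, -0.17, 0.11]
eye bal [-0.00067049 -0.00065627  0.2535184 ]
```

View pics/c24.png

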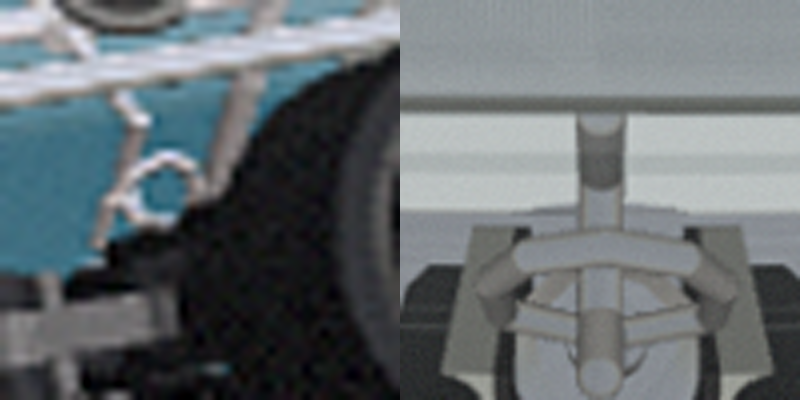

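```bash
python3 -m inch '{"delta_pos":[[-1,0,1.1],[-2,0,2.2],[-3,0,3.3],[-4,0,4.4],[-4.8,0,5.1],[-5.5,0,5.8],[-5.5,0,5.8]],"rot":[[0,0,0],[0,0,0],[0,0,0],[0,0,0],[0,0,0],[0,0,0],[0,0,0]]}' 5
python3 -c "
from h import *
goeye(0,0,.243)"
python3 -m inch '{"delta_pos":[[-0.5,0,0.5],[-1,0,1],[-1,0,1]],"rot":[[0,0,0],[0,0,0],[0,0,0]]}' 5
python3 - <<'E'
from h import *
for c in('wrist','side'):
    f=bot.grab_frame(c); save(f,c+'16'); np.savez(c+'16.npz',K=f['intrinsics'],T=f['T'])
goeye(0,0,.243)
for i in range(3): print(bot.get_state()['wrist_force'])
a=cv2.imread('pics/side16.png')[150:195,385:440];b=cv2.imread('pics/wrist16.png')[200:300,230:330]
cv2.imwrite('pics/c25.png',np.hstack([cv2.resize(x,(400,400),interpolation=cv2.INTER_CUBIC) for x in(a[:,5:50],b)]))
E
```

```text
t: 21.2
position: [0.6107, -0.0961, 0.1653]
tool_rot: [0.93, -0.006, 0.368, 0.003]
wrist_force: [-0.2, -0.0, -1.8]
gripper_width: 0.0181
t 21.2 at [ 0.6107 -0.0961  0.1653] f [-0.2 -0.  -1.8] w 0.0181 -> dpos [-1.2, -0.7, 2.1] rot [0.01, -0.14, 0.11]
t: 21.5
position: [0.6106, -0.096, 0.1637]
tool_rot: [0.93, -0.006, 0.368, 0.003]
wrist_force: [-0.0, 0.3, -2.3]
gripper_width: 0.0184
t 21.6 at [ 0.6107 -0.0961  0.1639] f [-0.8  0.3 -2.9] w 0.0182 -> dpos [-0.2, -0.8, 1.1] rot [0.02, -0.15, 0.11]
[-0.81919334  0.25692588 -2.91304131]
[-0.81919334  0.25692588 -2.91304131]
[-0.81919334  0.25692588 -2.91304131]
```

View pics/c25.png

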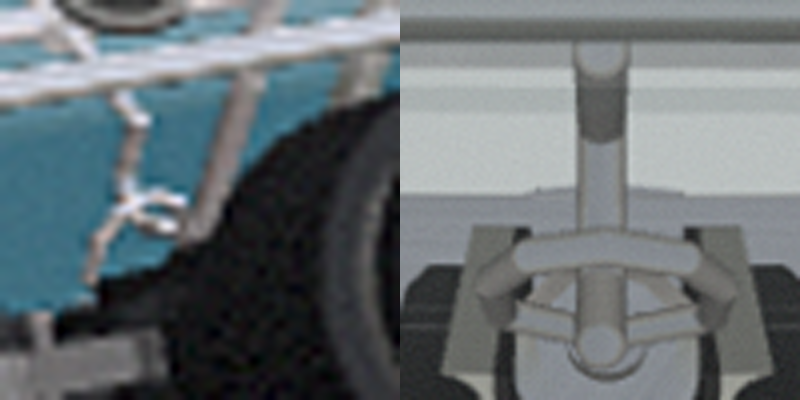

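```bash
python3 -m inch '{"delta_pos":[[-0.3,0,0.4],[-0.7,0,0.7],[-0.7,0,0.7],[-0.7,0,0.7]],"rot":[[0,0,0],[0,0,0],[0,0,0],[0,0,0]]}' 5
python3 -m inch '{"delta_pos":[[-0.3,0,0.4],[-0.7,0,0.7],[-0.7,0,0.7],[-0.7,0,0.7]],"rot":[[0,0,0],[0,0,0],[0,0,0],[0,0,0]]}' 5
```

```text
t: 22.0
position: [0.6107, -0.0961, 0.1629]
tool_rot: [0.93, -0.006, 0.368, 0.003]
wrist_force: [-0.4, 0.0, -1.5]
gripper_width: 0.0184
t: 22.4
position: [0.6106, -0.096, 0.1618]
tool_rot: [0.93, -0.006, 0.368, 0.003]
wrist_force: [-0.5, 0.2, -2.3]
gripper_width: 0.0187
```

```bash
python3 -m inch '{"delta_pos":[[-0.3,0,0.4],[-0.7,0,0.7],[-0.7,0,0.7],[-0.7,0,0.7]],"rot":[[0,0,0],[0,0,0],[0,0,0],[0,0,0]]}' 5
python3 - <<'E'
from h import *
for c in('wrist','side'):
    f=bot.grab_frame(c); save(f,c+'17'); np.savez(c+'17.npz',K=f['intrinsics'],T=f['T'])
goeye(0,0,.243)
a=cv2.imread('pics/side17.png')[150:195,385:440];b=cv2.imread('pics/wrist17.png')[200:300,230:330]
cv2.imwrite('pics/c26.png',np.hstack([cv2.resize(x,(400,400),interpolation=cv2.INTER_CUBIC) for x in(a[:,5:50],b)]))
E
```

```text
t: 22.8
position: [0.6106, -0.096, 0.1608]
tool_rot: [0.93, -0.006, 0.368, 0.003]
wrist_force: [-0.1, -0.4, -1.6]
gripper_width: 0.0185
t 22.9 at [ 0.6106 -0.0961  0.1608] f [-0.5  0.1 -2.7] w 0.0187 -> dpos [2.0, -0.7, -1.0] rot [0.01, -0.14, 0.1]
```

View pics/c26.png

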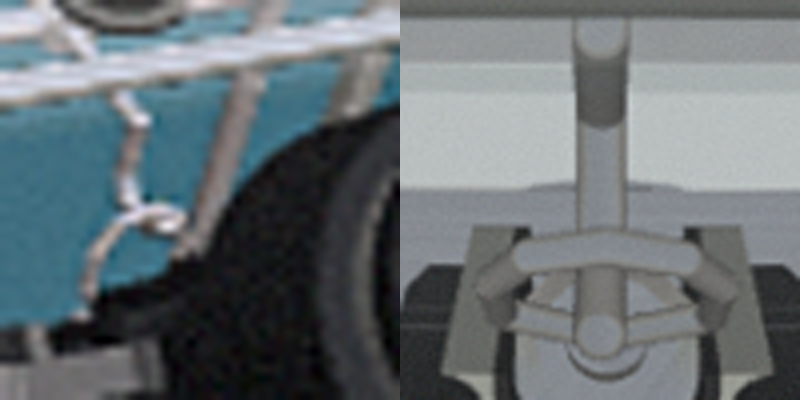

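```bash
python3 -m inch '{"delta_pos":[[-0.3,0,0.4],[-0.5,0,0.5],[-0.5,0,0.5],[-0.5,0,0.5]],"rot":[[0,0,0],[0,0,0],[0,0,0],[0,0,0]]}' 5
python3 -m inch '{"delta_pos":[[-0.3,0,0.4],[-0.5,0,0.5],[-0.5,0,0.5],[-0.5,0,0.5]],"rot":[[0,0,0],[0,0,0],[0,0,0],[0,0,0]]}' 5
```

```text
t: 23.3
position: [0.6108, -0.0961, 0.1604]
tool_rot: [0.93, -0.006, 0.368, 0.003]
wrist_force: [-0.5, 0.4, -1.1]
gripper_width: 0.0185
t: 23.7
position: [0.611, -0.0963, 0.1602]
tool_rot: [0.93, -0.006, 0.368, 0.004]
wrist_force: [-0.6, 0.5, 2.7]
gripper_width: 0.0183
```

```bash
python3 -m inch '{"delta_pos":[[0.2,0,-0.2],[0.2,0,-0.2],[0.2,0,-0.2],[0.2,0,-0.2],[0.2,0,-0.2],[0.2,0,-0.2]],"rot":[[0,0,0],[0,0,0],[0,0,0],[0,0,0],[0,0,0],[0,0,0]]}' 45
python3 - <<'E'
from h import *
for c in('wrist','side'):
    f=bot.grab_frame(c); save(f,c+'18'); np.savez(c+'18.npz',K=f['intrinsics'],T=f['T'])
s=bot.get_state();print(s['position'],s['wrist_force'],s['gripper_width'])
a=cv2.imread('pics/side18.png')[110:250,340:480];b=cv2.imread('pics/wrist18.png')[180:330,190:370]
cv2.imwrite('pics/c27.png',np.hstack([cv2.resize(x,(400,400),interpolation=cv2.INTER_CUBIC) for x in(a,b)]))
E
```

```text
t: 24.3
position: [0.611, -0.0963, 0.1604]
tool_rot: [0.93, -0.006, 0.368, 0.004]
wrist_force: [-0.2, 0.4, -0.2]
gripper_width: 0.0452
[ 0.61105031 -0.09624768  0.16048445] [ 0.12535394 -1.01098159  0.28698759] 0.04504598276785652
```

View pics/c27.png

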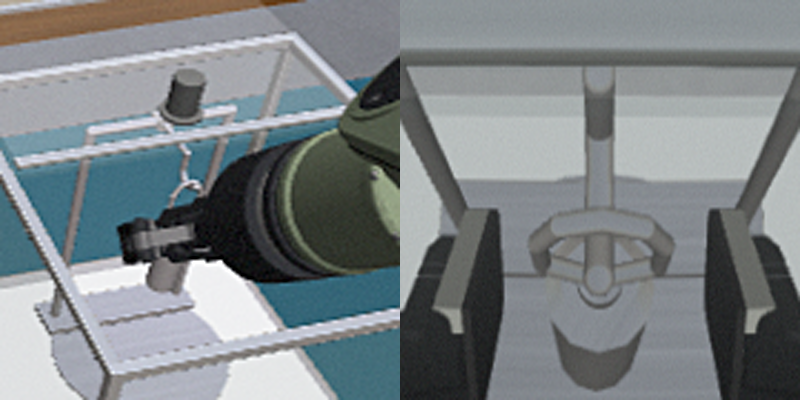

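```bash
python3 -m inch '{"delta_pos":[[0,0,-5],[0,0,-12],[0,0,-22],[0,0,-34],[0,0,-48],[0,0,-62],[0,0,-80],[0,0,-100],[0,0,-120],[0,0,-140],[20,0,-160],[40,0,-180],[40,0,-180]],"rot":[[0,0,0],[0,0,0],[0,0,0],[0,0,0],[0,0,0],[0,0,0],[0,0,0],[0,0,0],[0,0,0],[0,0,0],[0,0,0],[0,0,0],[0,0,0]]}' 45
python3 - <<'E'
from h import *
for c in('wrist','side'):
    f=bot.grab_frame(c); save(f,c+'19'); np.savez(c+'19.npz',K=f['intrinsics'],T=f['T'])
s=bot.get_state();print(s['position'],s['wrist_force'],s['gripper_width'])
K,T=cam('side','19');print('eye wire if seated',((proj(K,T,pl(B,[0,0,.2445]))-[340,110])*400/140))
a=cv2.imread('pics/side19.png')[110:250,340:480];b=cv2.imread('pics/wrist19.png')[180:330,190:370]
cv2.imwrite('pics/c28.png',np.hstack([cv2.resize(x,(400,400),interpolation=cv2.INTER_CUBIC) for x in(a,b)]))
R=Rt(B[2],0); go2(pl(B,[.03,0,.36]),R); go2(pl(B,[.03,0,.2865]),R)
E
```

```text
t: 25.7
position: [0.5186, -0.0961, 0.3263]
tool_rot: [0.928, -0.006, 0.373, 0.007]
wrist_force: [0.1, -0.5, 0.4]
gripper_width: 0.045
[ 0.51672865 -0.09477826  0.3202183 ] [ 0.43835621 -0.04968057  0.00997787] 0.04480550919398718
eye wire if seated [[188.42036674 178.56582189]]
t 25.8 at [ 0.5167 -0.0948  0.3202] f [ 0.4 -0.   0. ] w 0.0448 -> dpos [69.0, -0.6, 58.4] rot [0.18, -43.31, 0.12]
t 25.8 at [ 0.5167 -0.0948  0.3202] f [ 0.4 -0.   0. ] w 0.0448 -> dpos [18.6, -0.9, 111.9] rot [0.18, -43.31, 0.12]
```

View pics/c28.png

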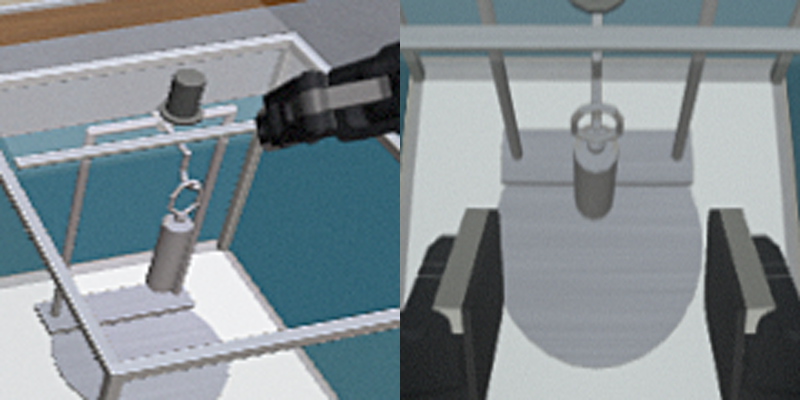

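```bash
python3 -m inch '{"delta_pos":[[10,0,-11],[27,0,-29],[40,0,-15],[55,0,0],[70,0,15],[85,0,30],[90,0,38],[85,-0.5,42],[75,-0.5,52],[69,-0.5,58],[69,-0.5,58],[69,-0.5,58]],"rot":[[0,0,0],[0,-5,0],[0,-12,0],[0,-19,0],[0,-26,0],[0,-33,0],[0,-40,0],[0,-43.3,0],[0.2,-43.3,0],[0.2,-43.3,0.1],[0.2,-43.3,0.1],[0.2,-43.3,0.1]]}' 60
python3 - <<'E'
from h import *
f=bot.grab_frame('wrist'); save(f,'wrist20');K,T=f['intrinsics'],f['T']
print(projw(K,T,pl(B,[.03,0,.305])))
R=Rt(B[2],0); go2(pl(B,[.03,0,.2865]),R)
E
```

```text
t: 27.0
position: [0.6055, -0.0956, 0.3254]
tool_rot: [1.0, -0.008, 0.0, -0.0]
wrist_force: [0.1, -0.4, 0.7]
gripper_width: 0.0597
[[280.93387683 232.21599579]]
t 27.05 at [ 0.6059 -0.0957  0.3263] f [-0.8  0.7  0.7] w 0.0603 -> dpos [0.9, -0.3, 74.8] rot [0.01, -0.1, -0.0]
```

View pics/wrist20.png

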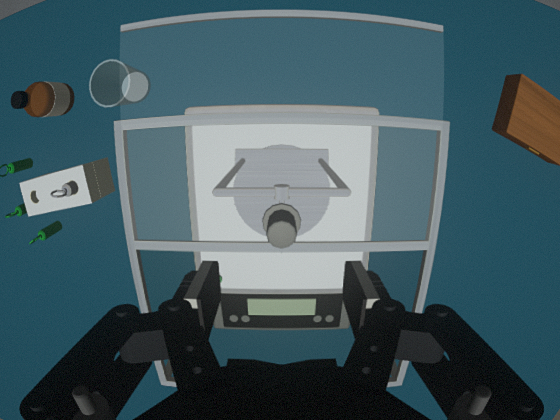

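```bash
python3 -m inch '{"delta_pos":[[1,0,25],[1,0,50],[1,0,65],[1,0,73],[1,0,73],[1,0,73]],"rot":[[0,0,0],[0,0,0],[0,0,0],[0,0,0],[0,0,0],[0,0,0]]}' 60
python3 -m inch '{"delta_pos":[[0,0,0],[0,0,0],[0,0,0],[0,0,0],[0,0,0],[0,0,0]],"rot":[[0,0,0],[0,0,0],[0,0,0],[0,0,0],[0,0,0],[0,0,0]]}' 10
python3 - <<'E'
from h import *
R=Rt(B[2],0); go(pl(B,[-.135,0,.2525]),R)
E
```

```text
t: 27.65
position: [0.6077, -0.096, 0.2546]
tool_rot: [1.0, -0.008, 0.002, 0.0]
wrist_force: [0.7, -0.5, 0.7]
gripper_width: 0.0598
t: 28.25
position: [0.6083, -0.0955, 0.256]
tool_rot: [1.0, -0.008, 0.003, 0.0]
wrist_force: [-0.4, 2.5, 5.1]
gripper_width: 0.0175
t 28.25 at [ 0.6083 -0.0955  0.256 ] f [-0.4  2.5  5.1] w 0.0175 -> dpos [-166.3, -0.1, 2.5] rot [0.02, -0.34, 0.01]
```

```bash
python3 -m inch '{"delta_pos":[[-5,0,0],[-15,0,0],[-28,0,0],[-42,0,0],[-56,0,0],[-70,0,0],[-84,0,0],[-98,0,0],[-112,0,0],[-126,0,0],[-138,0,0],[-148,0,0],[-156,0,0],[-161,0,0],[-164,0,0],[-166,0,0],[-166,0,0],[-166,0,0]],"rot":[[0,0,0],[0,0,0],[0,0,0],[0,0,0],[0,0,0],[0,0,0],[0,0,0],[0,0,0],[0,0,0],[0,0,0],[0,0,0],[0,0,0],[0,0,0],[0,0,0],[0,0,0],[0,0,0],[0,0,0],[0,0,0]]}' 10
python3 - <<'E'
from h import *
R=Rt(B[2],0); go(pl(B,[-.135,0,.2525]),R)
E
```

```text
t: 30.05
position: [0.446, -0.0928, 0.256]
tool_rot: [1.0, -0.008, 0.008, 0.0]
wrist_force: [11.5, 2.2, 0.5]
gripper_width: 0.0175
t 30.05 at [ 0.446  -0.0928  0.256 ] f [11.5  2.2  0.5] w 0.0175 -> dpos [-4.0, 0.2, 3.4] rot [0.0, -0.94, 0.02]
```

```bash
python3 -m inch '{"delta_pos":[[1,0,0],[1,0,0],[1,0,0],[1,0,0],[1,0,0],[1,0,-10],[1,0,-30],[1,0,-55],[1,0,-80],[1,0,-80]],"rot":[[0,0,0],[0,0,0],[0,0,0],[0,0,0],[0,0,0],[0,0,0],[0,0,0],[0,0,0],[0,0,0],[0,0,0]]}' 60
python3 - <<'E'
from h import *
f=bot.grab_frame('wrist'); save(f,'wrist21');K,T=f['intrinsics'],f['T']
for d in(0,.005,.01):print(projw(K,T,pl(B,[-.135+d,0,.305])))
print(projw(K,T,pl(B,[[-.16,.128,.271],[-.16,-.128,.271]])))
print(bot.get_state()['position'])
f=bot.grab_frame('side'); save(f,'side21');K,T=f['intrinsics'],f['T'];
for d in(0,.005):print(proj(K,T,pl(B,[-.135+d,0,.305])))
a=cv2.imread('pics/side21.png')[110:250,330:550];cv2.imwrite('pics/c29.png',cv2.resize(a,None,fx=3.5,fy=3.5,interpolation=cv2.INTER_CUBIC))
E
```

```text
t: 31.05
position: [0.4478, -0.0937, 0.3411]
tool_rot: [1.0, -0.008, 0.012, 0.002]
wrist_force: [0.0, -0.1, 1.4]
gripper_width: 0.0604
[[279.92408581 235.40416409]]
[[279.91581835 228.5662379 ]]
[[279.90785212 221.63016631]]
[[133.91399421 247.63622133]
 [426.12069142 247.3763628 ]]
[ 0.44683243 -0.09332263  0.33869143]
[[457.58107881 197.23628448]]
[[455.70757634 194.99420695]]
```

View pics/wrist21.png

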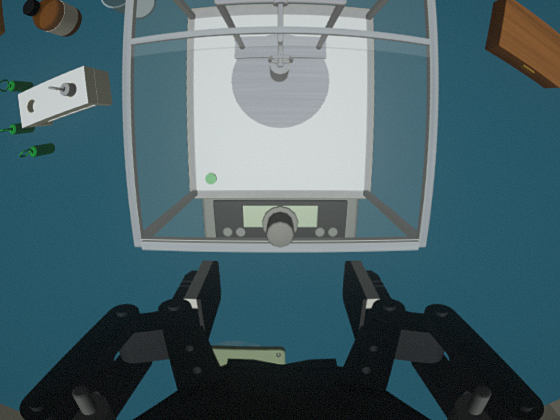

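View pics/c29.png

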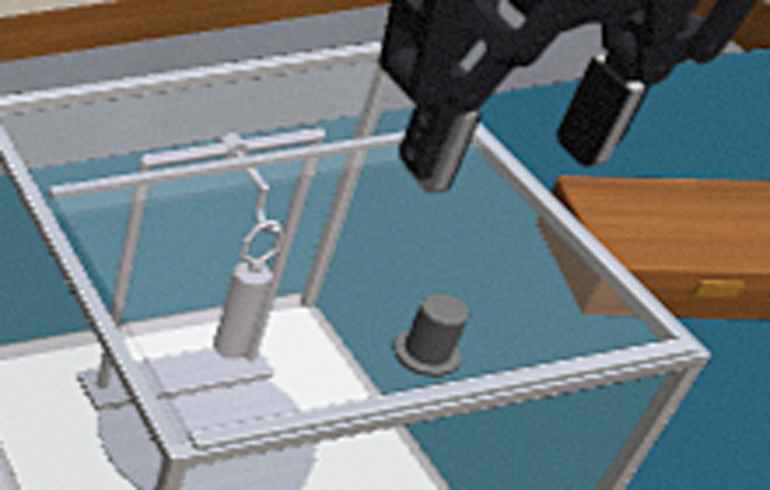

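```bash
python3 -m inch '{"delta_pos":[[0,0,-20],[0,0,-40],[0,0,-40],[0,0,-40],[0,0,-40],[0,0,-40],[0,0,-40],[0,0,-40]],"rot":[[0,0,0],[0,0,0],[0,0,0],[0,0,0],[0,0,0],[0,0,0],[0,0,0],[0,0,0]]}' 60
python3 - <<'E'
from h import *
f=bot.grab_frame('side'); save(f,'side22')
a=cv2.imread('pics/side22.png').astype(int);b=cv2.imread('pics/side21.png')
print(np.abs(a-b)[165:215,385:410].mean())
bot.job_done()
E
```

```text
t: 31.95
position: [0.4451, -0.0928, 0.3762]
tool_rot: [1.0, -0.008, 0.009, 0.0]
wrist_force: [0.6, -1.0, -0.4]
gripper_width: 0.0602
2.134933333333333
the job is handed in; nothing more can be done
```

The taller sinker is hanging by its eye on the hook, the top door is shut again, and the job was handed in at about 32 s of the 72 s allowed. I slid the door back to its stop, took the taller steel sinker from the rack with a 43° lean, lowered it onto the hook and let go. I then withdrew the hand along its own axis and closed the door.

**Last checks:**
- **Sinker:** the side view shows it hanging upright and still on the hook.
- **Door:** the knob is about 1 mm from its shut position in the wrist picture. The door met about 11 N at its stop.
- **Hand:** it is clear above the door, with no contact force beyond noise.
- **Shorter sinker, bottle and beaker:** in the last wrist picture they look to be in their usual places. I judged this by eye, without a separate measurement.
- **Knocks:** lowering the sinker onto the hook took about 4.5 N at the wrist, and I saw no other force peak in the chamber.

**What disagreed:** the fingertips really end about 35 mm behind the reported TCP. My first attempt to grip the knob therefore closed on nothing, above it. I measured the offset in the wrist and side pictures and corrected for it in every later move.

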